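# Lock an RF module in its wedge nest and drive its spring pin flush

### The job

The RF module lies loose in the assembly nest with a spring pin standing proud of its lid. Push the wedge by its orange thumb tab until the brass bar clamps the module fast against the stop (firmly, not with brute force); then pick up the mallet and drive the spring pin flush into its boss with brisk taps of the mallet (not by slowly pressing it), and finally put the mallet back on its black mat, leaving the module clamped and the other things on the bench where they are.

Things in the scene. Friction and masses are not known exactly. Their poses are not given: they have to be found in the camera images.
- nest: Assembly nest: aluminium base plate 222 x 166 x 12 mm fixed on the table. Origin on the table, under the middle of the module's bay; x runs along the module and is the way the wedge is pushed to clamp, y runs from the brass bar towards the stop, z up. Along its -y side (y -86 to -72, x -98 to 98 mm) a steel fence, top 38 mm above the table.
- nest_plate (a point): Middle of the bay on the plate's top, 12 mm above the table, axes as the nest. On the +y side stands a steel stop block (76 mm along x, 22 mm thick, top 38 mm above the table); its face lies 31.5 to 34 mm from here, differently in each run.
- bar: Brass clamp bar, 72 mm long (nest x -36 to 36), top 38 mm above the table; origin and axes as nest_plate when fully back, its flat face then at y = -33.5 mm. It slides towards +y by 0.25 mm for each mm the wedge goes forward, until it pins the module against the stop.
- wedge: Dark captive wedge between fence and bar, sliding along the nest's +x by 40 mm at most. Origin and axes as nest_plate when fully back; starts 0 to 4 mm forward. Friction about 5 N; it jams after 15 to 32 mm more, at a place that differs; each newton beyond the friction then adds about 4 N of clamping, which stays when let go. Push 10 to 18 N; clamping over 130 N crushes the module.
- wedge_tab (a point): Centre of the wedge's upright orange thumb tab: 12 mm along the nest's x, 26 mm along y, 30 mm tall (its top is 15 mm above this point, and the dark wedge block below it begins 13 mm below this point). It can be gripped from above across either side. Axes as the nest.
- module: Cream metal RF module with aluminium lid, 92 x 60 x 40 mm, 0.5 kg nominal (varies), loose in the nest. Origin at the centre of its underside, x along its length, z up. A coaxial connector (26 mm square flange, 20 mm diameter, top 20 mm above the lid) stands on the lid at x = +24 mm; two gold ones stick out 10 mm at its +x end. The pin is in the -x half.
- pin_hole (a point): Centre of the top face of the lid's round boss (16 mm diameter, 4 mm tall, its face 44 mm above the module's underside and 56 mm above the table): the pin is flush when its top is level with this face. At x = -26 mm in the module. Axes as the module.
- pin_top (a point): Centre of the top of the slotted spring pin, 6 mm diameter, dark steel, standing 7 to 12 mm proud of the boss at the start. It is stiff: it resists with about 15 N at first and about 19 N near flush and stays where it is left; it bottoms just below flush.
- mallet: Soft-faced mallet, about 0.32 kg, standing on a white face on the mat, handle level. Origin at the centre of the lower face, z up along the head, handle along -x. Head: 34 mm diameter, 66 mm long. Handle: wood, flat-sided, 14 mm wide (y), 24 mm tall (z), from the head to x = -163 mm, its centre line 33 mm above the lower face. Balance point about 9 mm behind the head's axis.
- mallet_grip (a point): Point on the handle's centre line 42 mm behind the axis of the mallet's head, a good place to grip; 33 mm above the lower face. Axes as the mallet.
- mallet_head (a point): Centre of the mallet's head, half-way up (33 mm from each face). Axes as the mallet.
- mat: Black rubber mat, 250 x 170 x 4 mm, fixed on the table, where the mallet belongs. Origin under its centre, x along its length.
- pin_dish: Bystander: blue dish of spare pins, 68 mm diameter, 22 mm tall. Origin at its underside.
- adapter: Bystander: coaxial adapter standing upright, 22 mm diameter, 42 mm tall. Origin at its underside.
- dummy_load: Bystander: black finned load, 50 x 40 x 34 mm with a connector stub of 20 mm on its -x end. Origin at its underside.
- spanner: Bystander: flat spanner, lying along its own x. Origin at its underside, mid-length.
- driver: Bystander: screwdriver, lying along its own x. Origin at its underside, mid-length.
- copper_plate: Bystander: copper plate 60 x 45 x 4 mm. Origin at its underside.
- pin_punch: Bystander: steel pin punch, 105 mm long, 10 mm thick, lying on the mat near its +y long edge, along the mat's x. Origin at its underside.
Things that resemble listed ones, but are neither listed nor needed, are in the scene too. Of the things like the mallet, leave any that is green; of the rest the larger one is meant.

How it is judged:
By the outcome, as a careful person would: the job done as asked, in the order asked, and still so for the second after the job is handed in, with the robot touching nothing.
It also fails if it takes over 72 s, if anything falls off the work surface, if the arm or the gripper's body presses on something with over 40 N, if the wrist force passes 120 N, or if a joint passes its speed limit or range.

### The arm

A 6-joint arm with a two-finger parallel gripper is mounted at the origin on the work surface. World frame = base frame: x ahead of the robot, y to its left, z up, the work surface at z = 0. Lengths are in mm, angles in rad, forces in N, time in s.
With the tool pointing down it reaches from about 300 to 775 mm from the base axis. Payload 14.6 kg.
Tool frame: the origin (TCP) lies midway between the tips of the shut fingers; the grasp point (between the pads) lies 19 mm behind it (pinch_z is the distance from the TCP to the grasp point, in mm); z points along the fingers, y is the direction in which the jaws open and shut (so a half turn about z gives the same grasp; the last joint's range is limited). The gripper opens to 94 mm and grips with 3 to 60 N. Pads are 16 mm wide; open, the fingers measure 119 mm over their backs; the gripper's body (75 mm by 177 mm) begins 78 mm behind the grasp point.
Start: joints at [-1.347, 0.3, 1.521, -0, 1.321, -0.067], TCP at [157.688, -526.9, 205.446] pointing down, gripper open.
Joint ranges: [-3.03, 3.03], [-0.79, 2.21], [0.23, 2.52], [-1.04, 4.18], [0, 3.07], [-2.55, 2.55]. Speed limits (rad/s): [2.22, 2.22, 2.57, 3.14, 3.14, 3.14].

### API

Orientations are given as [roll, pitch, yaw] about the fixed x, y, z axes, in that order (R = Rz(yaw) Ry(pitch) Rx(roll)).
In Python, from cell import read_state, camera, sign_off, pinch_z gives the robot as it stands. The module is installed in compiled form; this text tells all that it offers.
- The arm moves only by the tool servo_tool, never from a script. Its argument "series" is a list of rows, each a list of 6 numbers: the shift along the tool's x, y, z in cm, then the turn, a rotation vector about the tool's x, y, z in rad. In form: [[tx, ty, tz, rx, ry, rz], ...]. A call has exactly 10 rows; each row is the pose to reach, as a shift and turn from the pose commanded when the call began, along the tool's axes at that moment; what a row does not reach only later rows make up. A row lasts 1/12 s, in which the tool goes at most 41.7 mm and 7.16 degrees, less where a joint would pass 70% of its speed; a pose out of reach is approached as far as the arm can. A call with a gripper value outside its range is refused whole. "gripper" is the finger opening in cm, from 0 to 9.4, set as the call begins (left out, the last holds). The fingers move at their own pace and stop on an object; "grip_force" is the grip in N (left out, the last holds). Time passes only in rows, so rows that repeat a pose let the fingers close, or fill a call up. It gives the time, the measured TCP pose, the force and the opening at its end, in the units of the state.
- read_state(): the state, without advancing time (a new reading comes with each control period).
- camera(name): name is "scene" or "top"; returns a dict with "pixels" (480x640x3 uint8, red, green, blue), "fx", "fy", "cx", "cy" (pixels), "pose" (4x4, takes a point from camera to world coordinates). Camera axes: x right, y down, z forward; pixel columns grow to the right and rows downward; lengths in mm; the calibration is good to about 2 mm. A picture is of the moment at which its call begins. There is no depth.
- sign_off(): hands the job in, once; it reports no verdict.
The state is a dict: "clock": time; "joints": joint angles; "qd": joint speeds; "effort": joint torques, N m; "eef_pos": TCP position; "eef_rot": TCP orientation; "wrist_force": force on the tool from outside, world axes, zero at the start; "moment": the same for the moment, N m; "finger_gap": finger opening in mm.
Only numpy, scipy, OpenCV 4.12 (cv2) and the standard library are available. Lean on these libraries where they do the work, as an engineer would, in place of code of your own. Each camera call takes 0.05 s, during which the arm holds its last target.

## Working session

There is one attempt and no reset: what is moved stays moved. The work goes in short steps, Python scripts to look and compute and a tool call to move; the robot and the scene stay as the last step left them, time stands still between calls to the robot, and variables do not carry over. Pictures are saved under pics/ and viewed, and the job is handed in when it is done.

Besides the shell and the picture viewer there is one more tool, called by a JSON object that holds its "method" and its "body". servo_tool: Moves the arm, as the interface text tells. Its arguments: {"type":"object","properties":{"series":{"type":"array"},"gripper":{"type":"number"},"grip_force":{"type":"number"}},"required":["series"]}

```bash
mkdir -p pics; python3 - <<'E'
from cell import read_state, camera, pinch_z
import cv2, numpy as np, pickle
s=read_state(); print(s); print(pinch_z if not callable(pinch_z) else pinch_z())
for n in ("scene","top"):
    c=camera(n); cv2.imwrite(f"pics/{n}0.png",c["pixels"][:,:,::-1]); pickle.dump(c,open(f"{n}0.pkl","wb"))
    print(n,c["fx"],c["fy"],c["cx"],c["cy"]); print(np.round(c["pose"],3))
E
```

```text
{'clock': 0.0, 'joints': array([-1.34660358e+00,  3.00474648e-01,  1.52156084e+00,  1.04292810e-05,
        1.32069252e+00, -6.66244673e-02]), 'qd': array([ 0.00011663,  0.00062716, -0.00147797,  0.00195169,  0.00068533,
        0.00158664]), 'effort': array([ 4.31590797e-05, -5.31808662e+01, -3.52734590e+01,  7.08745932e-02,
        2.44126737e-02, -7.24643428e-05]), 'eef_pos': array([ 157.63503006, -526.6626009 ,  204.89294592]), 'eef_rot': array([-3.14046049e+00, -8.56656726e-05,  2.90814577e-01]), 'wrist_force': array([ 0.09198068, -0.73497954, -0.28712611]), 'moment': array([ 0.02468695,  0.03105284, -0.04439934]), 'finger_gap': 94.3181772478603}
18.8
scene 482.308375087461 482.308375087461 323.6377735652134 240.87398469710337
[[-8.36000e-01  2.94000e-01 -4.64000e-01  9.73069e+02]
 [ 5.49000e-01  4.80000e-01 -6.84000e-01  6.62188e+02]
 [ 2.10000e-02 -8.27000e-01 -5.62000e-01  6.01796e+02]
 [ 0.00000e+00  0.00000e+00  0.00000e+00  1.00000e+00]]
top 500.36221341878644 500.36221341878644 320.22606392943646 240.727244738195
[[ 1.000000e-03 -9.900000e-01  1.390000e-01  4.235810e+02]
 [-1.000000e+00  1.000000e-03  1.400000e-02  2.264700e+01]
 [-1.400000e-02 -1.390000e-01 -9.900000e-01  1.119302e+03]
 [ 0.000000e+00  0.000000e+00  0.000000e+00  1.000000e+00]]
```

View pics/scene0.png

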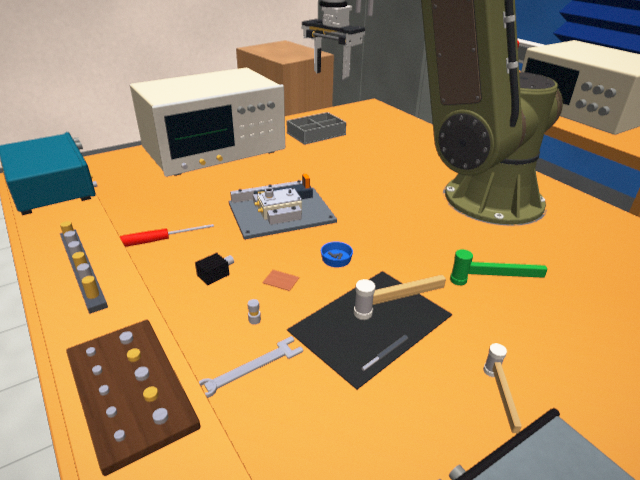

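View pics/top0.png

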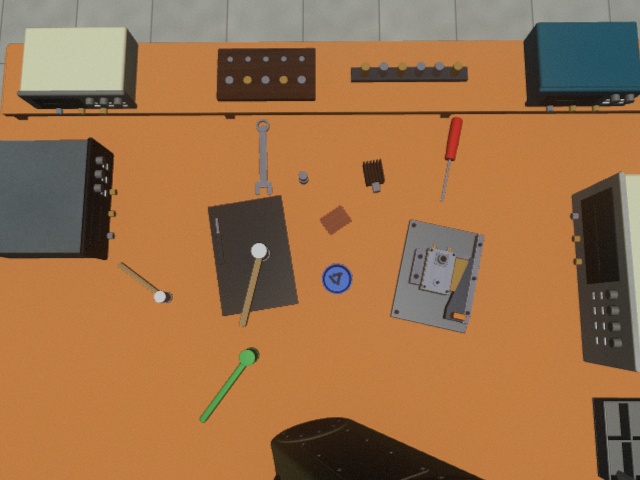

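The picture shows three mallet-like things (top-view pixels): a green one (248,357), a small white-headed one (160,297), and a large white-headed one on the black mat (259,250). The last is meant: it isn't green and is larger than the other. The nest is at (437,275), with the orange tab at (459,317). I'll enlarge both.

```bash
cat > h.py <<'E'
import numpy as np, cv2, pickle
def proj(c,P):
    T=np.linalg.inv(c["pose"]); P=np.atleast_2d(P); q=P@T[:3,:3].T+T[:3,3]
    return np.c_[c["fx"]*q[:,0]/q[:,2]+c["cx"], c["fy"]*q[:,1]/q[:,2]+c["cy"]]
def ray(c,uv):
    d=np.array([(uv[0]-c["cx"])/c["fx"],(uv[1]-c["cy"])/c["fy"],1.]); return c["pose"][:3,3], c["pose"][:3,:3]@d
def plane(c,uv,z):
    o,d=ray(c,uv); return o+d*(z-o[2])/d[2]
def tri(c1,uv1,c2,uv2):
    o1,d1=ray(c1,uv1);o2,d2=ray(c2,uv2)
    A=np.c_[d1,-d2]; t=np.linalg.lstsq(A,o2-o1,rcond=None)[0]
    p,q=o1+d1*t[0],o2+d2*t[1]; return (p+q)/2,np.linalg.norm(p-q)
def load(n): return pickle.load(open(n+".pkl","rb"))
def crop(c,x0,y0,x1,y1,f,name):
    im=cv2.resize(c["pixels"][y0:y1,x0:x1,::-1],None,fx=f,fy=f,interpolation=cv2.INTER_CUBIC); cv2.imwrite("pics/"+name+".png",im)
E
python3 - <<'E'
from h import *
t=load("top0");s=load("scene0")
crop(t,380,210,500,340,4.6,"t_nest"); crop(s,220,165,350,240,6,"s_nest")
a=t["pixels"][185:340,100:320,::-1]; cv2.imwrite("pics/t_mal.png",cv2.resize(a,None,fx=3.5,fy=3.5,interpolation=cv2.INTER_CUBIC))
E
```

```text
(no output)
```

View pics/t_nest.png

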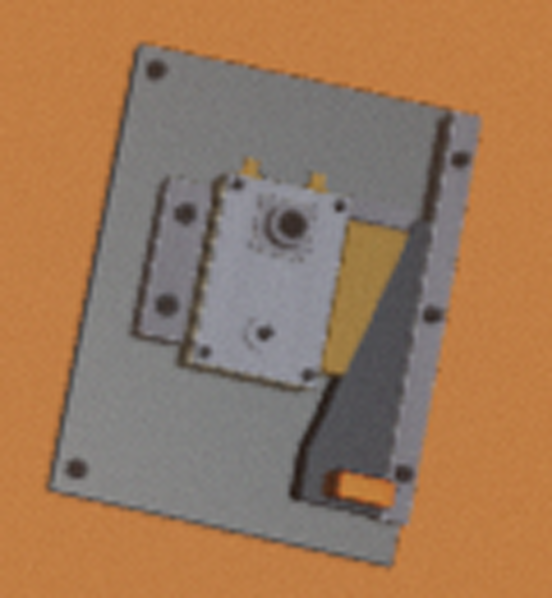

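View pics/s_nest.png

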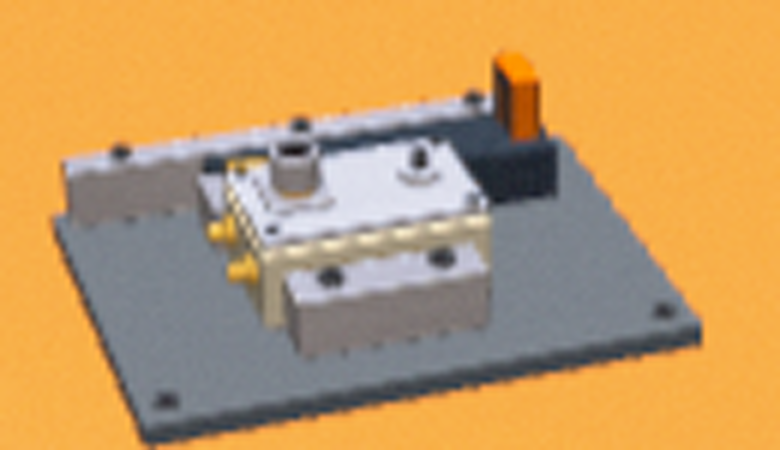

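View pics/t_mal.png

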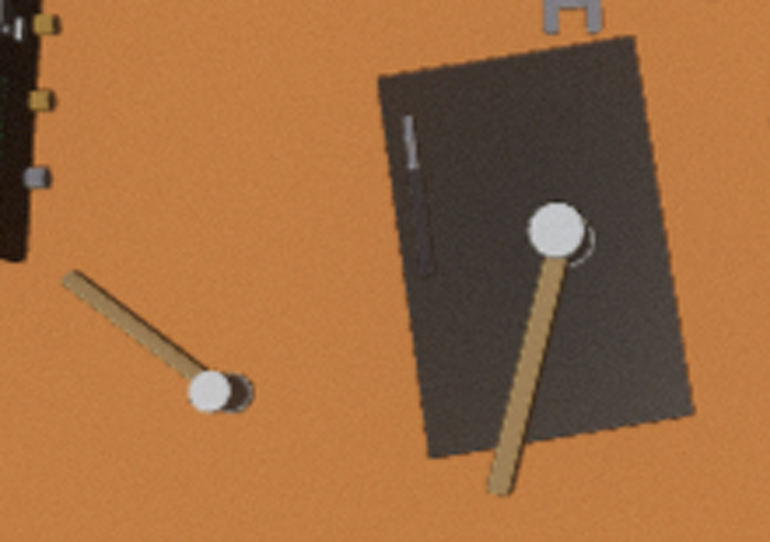

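The crop confirms the big white-headed mallet on the mat (crop 557,230; its head is clearly larger than the other's). Next I'll measure the tab, pin, nest and mallet.

```bash
python3 - <<'E'
from h import *
t=load("top0");s=load("scene0")
def T(u,v): return np.array([380+u/4.6-.39,210+v/4.6-.39])
def S(u,v): return np.array([220+u/6-.42,165+v/6-.42])
def show(n,a,b):
    p,e=tri(t,a,s,b); print(n,np.round(p,1),"res",round(e,1))
# scene points (crop s_nest) & top points (crop t_nest)
show("plate corner -x+y",T(50,490),S(700,330)); show("plate corner +x+y",T(138,45),S(148,432))
show("conn top",T(292,224),S(295,150)); show("pin top",T(265,333),S(420,152))
show("fence end top -x outer",T(408,523),S(545,100))
show("fence +x outer top",T(480,117),S(65,165))
show("bolt fence mid",T(433,315),S(300,124));show("bolt fence +x",T(461,159),S(121,151));show("bolt -x",T(404,474),S(473,97))
# masks for orange tab
for n,c,(x0,y0,x1,y1) in (("t",t,(440,300,480,330)),("s",s,(295,168,315,192))):
    hsv=cv2.cvtColor(c["pixels"],cv2.COLOR_RGB2HSV); 
    print(n,"tab",hsv[317 if n=="t" else 182, 460 if n=="t" else 307],"table",hsv[330,500] if n=="t" else hsv[160,330])
    sub=c["pixels"][y0:y1,x0:x1].astype(int)
    m=((sub[...,0]-sub[...,2])>(150 if n=="t" else 205)).astype(np.uint8)
    k,l,st,ce=cv2.connectedComponentsWithStats(m)
    for i in range(1,k):
        if st[i,4]>8: print(st[i]+[x0,y0,0,0,0],ce[i]+[x0,y0])
# plate edges z=12
for n,uv in (("BL",T(50,490)),("TL",T(138,43)),("BR",T(393,566))): print(n,np.round(plane(t,uv,12),1))
# mallet
def M(u,v): return np.array([100+u/3.5-.36,185+v/3.5-.36])
print("head top", np.round(plane(t,M(557,230),70),1),"handle mid tip",np.round(plane(t,M(499,492),49),1))
hsv=cv2.cvtColor(t["pixels"],cv2.COLOR_RGB2HSV); 
m=((hsv[...,1]<40)&(hsv[...,2]>150)).astype(np.uint8); m[:230]=0;m[275:]=0;m[:,:235]=0;m[:,285:]=0
(cnt,_)=cv2.findContours(m,0,cv2.CHAIN_APPROX_NONE)[:2]; c=max(cnt,key=cv2.contourArea); print(cv2.minEnclosingCircle(c)); mm=cv2.moments(m,True); uv=(mm['m10']/mm['m00'],mm['m01']/mm['m00']); print(uv,plane(t,uv,70))
for name,uv in (("mat",M(378,76)),("m",M(634,37)),("m",M(694,413)),("m",M(429,458))): print(np.round(plane(t,uv,4),1))
E
```

```text
plate corner -x+y [ 412.4 -115.1   11.1] res 0.2
plate corner +x+y [ 626.3 -161.2   12. ] res 1.9
conn top [ 532.2 -218.5   75.7] res 1.4
pin top [ 483.7 -207.    66.6] res 0.5
fence end top -x outer [ 392.7 -272.5   37.4] res 13.2
fence +x outer top [ 586.5 -317.1   38.7] res 2.2
bolt fence mid [ 493.2 -289.9   44.1] res 0.8
bolt fence +x [ 566.1 -305.8   44.5] res 1.2
bolt -x [ 420.2 -273.7   44.4] res 0.5
t tab [ 15 173 193] table [ 14 168 190]
s tab [ 13 255 176] table [ 17 183 248]
[303 174   6   5  22] [305.68181818 175.95454545]
BL [ 412.5 -115.    12. ]
TL [ 628.1 -161.8   12. ]
BR [ 377.3 -275.9   12. ]
head top [550.3 167.8  70. ] handle mid tip [393.4 202.9  49. ]
((258.5, 250.10000610351562), 7.580342769622803)
(258.6098901098901, 250.14835164835165) [550.77322071 168.19804308  70.        ]
[659.4 295.7   4. ]
[685.1 129.    4. ]
[441.7  88.    4. ]
[413.3 255.3   4. ]
```

```bash
python3 - <<'E'
from h import *
t=load("top0");s=load("scene0")
crop(t,440,300,476,327,20,"t_tab"); crop(s,290,165,326,192,20,"s_tab")
E
```

```text
(no output)
```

View pics/t_tab.png

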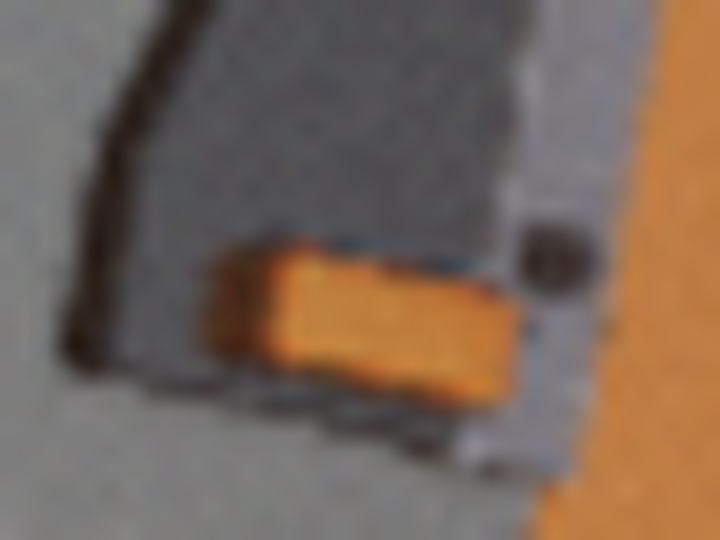

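View pics/s_tab.png

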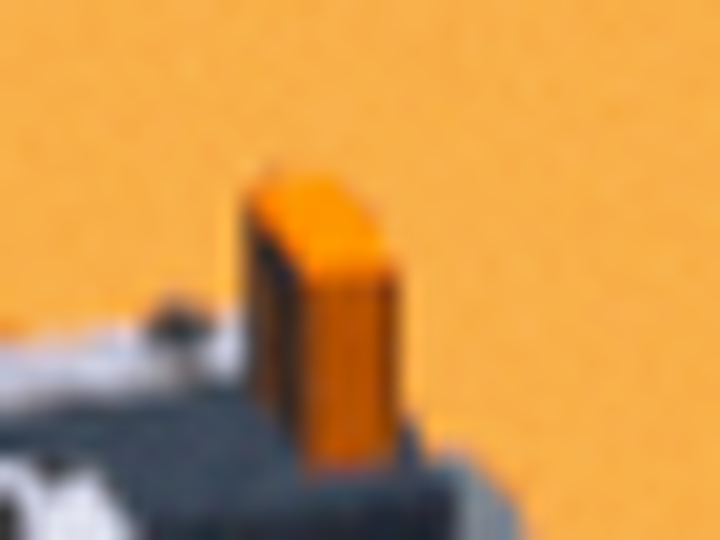

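```bash
python3 - <<'E'
from h import *
t=load("top0");s=load("scene0")
T=lambda u,v:np.array([440+u/20-.475,300+v/20-.475]); S=lambda u,v:np.array([290+u/20-.475,165+v/20-.475])
for n,a,b in (("top",(395,323),(322,228)),("corner+x+y",(285,248),(300,275)),("-x+y",(268,360),(398,272))):
    p,e=tri(t,T(*a),s,S(*b)); print(n,np.round(p,1),round(e,1))
print(np.round(plane(t,T(395,323),68),1))
# base of side face +y: scene (310,468)-(398,462)
print("base",np.round(tri(t,T(212,350),s,S(398,462))[0],1))
# in nest frame: yaw
yaw=-0.215;c,s_=np.cos(yaw),np.sin(yaw);R=np.array([[c,-s_],[s_,c]])
pts={"BL":(412.5,-115),"TL":(628.1,-161.8),"BR":(377.3,-275.9),"boltm":(493.2,-289.9),"tab":plane(t,T(395,323),68)[:2],"pin":(483.7,-207),"conn":(532.2,-218.5)}
for k,p in pts.items(): print(k,np.round(R.T@np.array(p),1))
E
```

```text
top [ 413.7 -250.3   66.2] 1.2
corner+x+y [ 422.2 -239.8   66.4] 0.7
-x+y [ 410.2 -237.6   64.7] 0.5
[ 414.2 -250.2   68. ]
base [ 410.5 -237.9   38.7]
BL [427.5 -24.3]
TL [648.2 -24.1]
BR [ 427.5 -189.1]
boltm [ 543.7 -178. ]
tab [ 458.1 -156.1]
pin [516.7 -99. ]
conn [566.6 -99.9]
```

```bash
cat >> h.py <<'E'
from scipy.spatial.transform import Rotation as Ro
def delta(st,pos,yaw,rp=(np.pi,0.)):
    R=Ro.from_euler('xyz',st["eef_rot"]); Rt=Ro.from_euler('xyz',[rp[0],rp[1],yaw])
    d=R.inv().apply(np.array(pos)-st["eef_pos"])/10; r=(R.inv()*Rt).as_rotvec(); print("shift cm",np.round(d,2),"rot",np.round(r,3))
NY=-0.215
def n2w(u,v,z): c,s=np.cos(NY),np.sin(NY); return np.array([c*u-s*v,s*u+c*v,z])
E
python3 - <<'E'
from h import *; from cell import read_state
st=read_state(); print(n2w(434,-156,0)); delta(st,n2w(434,-156,110),NY)
E
```

```text
[ 390.72555627 -245.00110138    0.        ]
shift cm [ 30.4  -20.29   9.52] rot [-0.001  0.     0.506]
```

{"method": "servo_tool", "body": {"series": [[30.4, -20.3, 9.5, 0, 0, 0.506], [30.4, -20.3, 9.5, 0, 0, 0.506], [30.4, -20.3, 9.5, 0, 0, 0.506], [30.4, -20.3, 9.5, 0, 0, 0.506], [30.4, -20.3, 9.5, 0, 0, 0.506], [30.4, -20.3, 9.5, 0, 0, 0.506], [30.4, -20.3, 9.5, 0, 0, 0.506], [30.4, -20.3, 9.5, 0, 0, 0.506], [30.4, -20.3, 9.5, 0, 0, 0.506], [30.4, -20.3, 9.5, 0, 0, 0.506]], "gripper": 0, "grip_force": 20}}

```text
clock: 0.93
eef_pos: [392.3, -241.4, 109.0]
eef_rot: [-3.14, 0.002, -0.212]
wrist_force: [0.2, -0.7, 0.6]
finger_gap: 30.8
```

```bash
python3 - <<'E'
from h import *; from cell import read_state
st=read_state(); print(st["clock"],st["eef_pos"],st["eef_rot"],st["wrist_force"],st["finger_gap"]); delta(st,n2w(434,-156,45),NY)
E
```

```text
0.9333 [ 392.31582265 -241.36009064  108.95782524] [-3.14017751e+00  1.72535175e-03 -2.12210224e-01] [ 0.239767   -0.66245457  0.59940121] 30.79859884412201
shift cm [-0.07  0.4   6.4 ] rot [-0.001  0.002  0.003]
```

{"method": "servo_tool", "body": {"series": [[0, 0, 0, 0, 0, 0], [0, 0, 2, 0, 0, 0], [0, 0, 4, 0, 0, 0], [0, 0, 6, 0, 0, 0], [0, 0, 6.5, 0, 0, 0], [0, 0, 6.5, 0, 0, 0], [0, 0, 6.5, 0, 0, 0], [0, 0, 6.5, 0, 0, 0], [0, 0, 6.5, 0, 0, 0], [0, 0, 6.5, 0, 0, 0]]}}

```text
clock: 1.77
eef_pos: [391.0, -245.6, 46.3]
eef_rot: [3.141, -0.001, -0.215]
wrist_force: [-0.3, -0.4, -0.4]
finger_gap: 0.6
```

```bash
python3 - <<'E'
from h import *; from cell import read_state,camera
st=read_state(); print(st["clock"],st["eef_pos"],st["eef_rot"],st["wrist_force"],st["finger_gap"]); delta(st,n2w(434,-156,45),NY)
t=camera("top");s=camera("scene"); crop(t,420,280,480,340,10,"t1");crop(s,270,120,350,200,7,"s1")
E
```

```text
1.7667 [ 391.01984448 -245.61392033   46.2521631 ] [ 3.14098368e+00 -1.28356622e-03 -2.15224044e-01] [-0.32352569 -0.42816258 -0.43021052] 0.6466274996067682
shift cm [-0.04 -0.05  0.13] rot [ 0.001 -0.001 -0.   ]
```

View pics/s1.png

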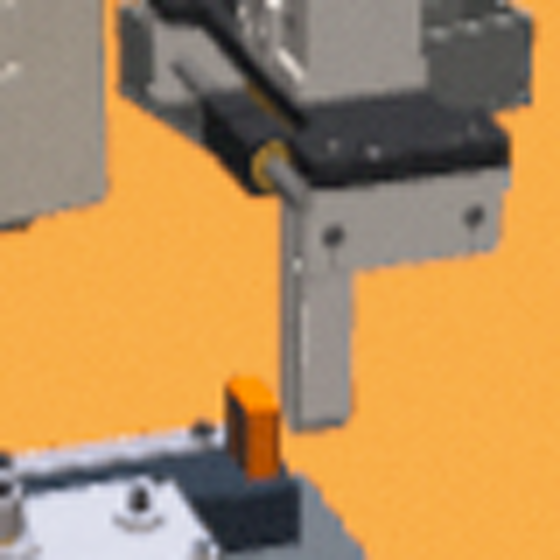

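View pics/t1.png

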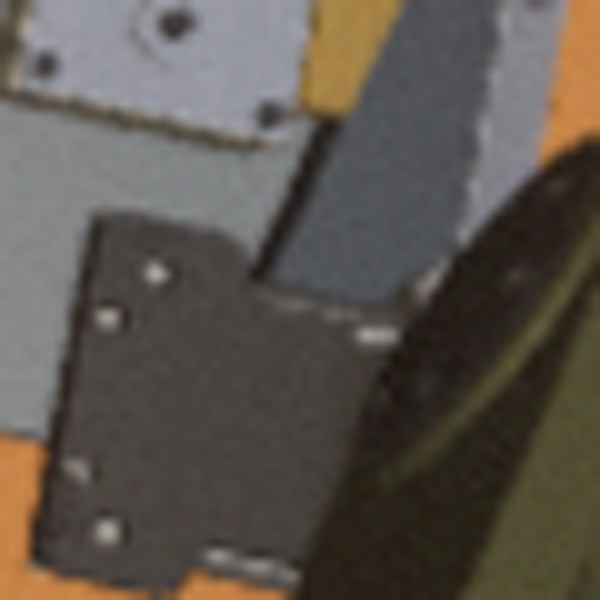

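{"method": "servo_tool", "body": {"series": [[0.4, 0, 0.1, 0, 0, 0], [0.8, 0, 0.1, 0, 0, 0], [1.0, 0, 0.1, 0, 0, 0], [1.2, 0, 0.1, 0, 0, 0], [1.4, 0, 0.1, 0, 0, 0], [1.6, 0, 0.1, 0, 0, 0], [1.7, 0, 0.1, 0, 0, 0], [1.8, 0, 0.1, 0, 0, 0], [1.9, 0, 0.1, 0, 0, 0], [2.0, 0, 0.1, 0, 0, 0]]}}

```text
clock: 2.7
eef_pos: [410.0, -249.5, 44.4]
eef_rot: [-3.141, 0.001, -0.215]
wrist_force: [-6.5, 0.2, 4.5]
finger_gap: 0.6
```

{"method": "servo_tool", "body": {"series": [[0.05, 0, 0, 0, 0, 0], [0.1, 0, 0, 0, 0, 0], [0.15, 0, 0, 0, 0, 0], [0.2, 0, 0, 0, 0, 0], [0.25, 0, 0, 0, 0, 0], [0.3, 0, 0, 0, 0, 0], [0.3, 0, 0, 0, 0, 0], [0.3, 0, 0, 0, 0, 0], [0.3, 0, 0, 0, 0, 0], [0.3, 0, 0, 0, 0, 0]]}}

```text
clock: 3.53
eef_pos: [413.0, -250.1, 44.4]
eef_rot: [-3.142, 0.001, -0.215]
wrist_force: [-5.5, -0.1, 3.7]
finger_gap: 0.5
```

```bash
python3 - <<'E'
from h import *; from cell import read_state,camera
for i in range(4):
    c=camera("top" if i%2 else "scene"); st=read_state(); print(st["eef_pos"],st["wrist_force"])
    if i>1: pickle.dump(c,open(("top" if i%2 else "scene")+"2.pkl","wb"))
t=load("top2");s=load("scene2");crop(t,400,230,480,320,6.6,"t2");crop(s,230,150,330,230,7,"s2")
E
```

```text
[ 412.96652227 -250.14407213   44.39015755] [-5.95781263  0.90698154  3.61027765]
[ 412.98223048 -250.13731374   44.39333689] [-5.69531323  0.34030941  2.83812904]
[ 412.95375821 -250.1474415    44.38515181] [-5.32001445  0.53733363  3.25502429]
[ 412.96089213 -250.13073683   44.38905058] [-6.0392702   0.01462267  3.11483469]
```

View pics/s2.png

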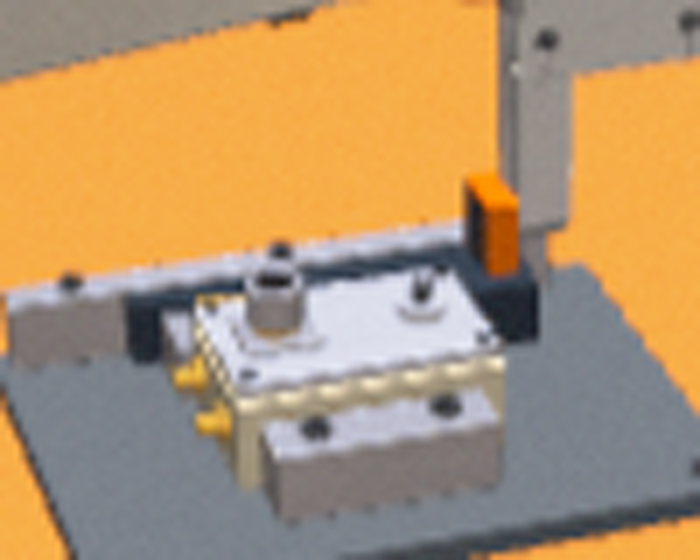

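View pics/t2.png

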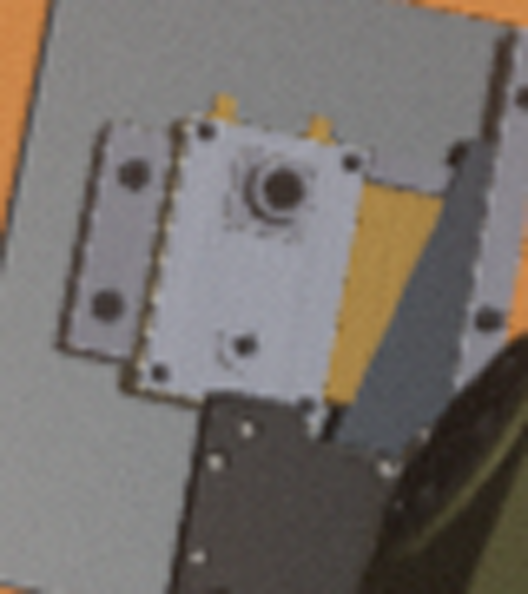

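```bash
python3 - <<'E'
from h import *
s=load("scene2"); crop(s,290,165,326,192,20,"s_tab2")
E
```

```text
(no output)
```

View pics/s_tab2.png

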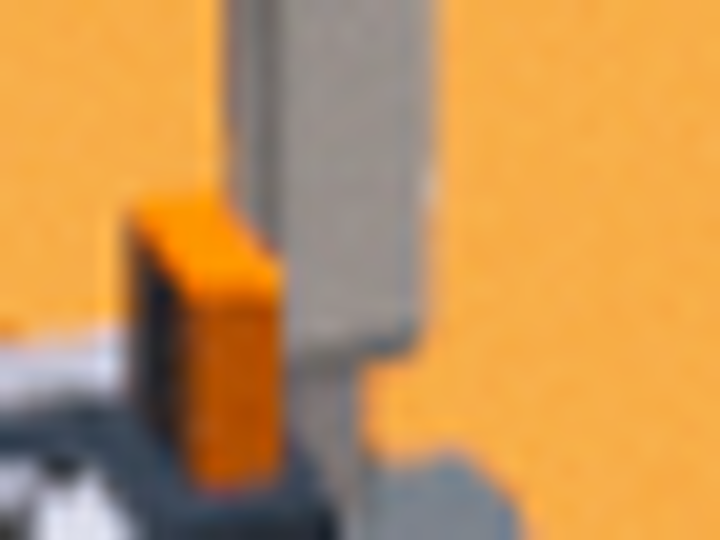

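{"method": "servo_tool", "body": {"series": [[0.02, 0, 0, 0, 0, 0], [0.04, 0, 0, 0, 0, 0], [0.06, 0, 0, 0, 0, 0], [0.08, 0, 0, 0, 0, 0], [0.1, 0, 0, 0, 0, 0], [0.11, 0, 0, 0, 0, 0], [0.12, 0, 0, 0, 0, 0], [0.12, 0, 0, 0, 0, 0], [0.12, 0, 0, 0, 0, 0], [0.12, 0, 0, 0, 0, 0]]}}

```text
clock: 4.57
eef_pos: [414.1, -250.4, 44.4]
eef_rot: [-3.142, 0.001, -0.215]
wrist_force: [-5.7, 0.2, 4.0]
finger_gap: 0.5
```

{"method": "servo_tool", "body": {"series": [[0.02, 0, 0, 0, 0, 0], [0.04, 0, 0, 0, 0, 0], [0.06, 0, 0, 0, 0, 0], [0.07, 0, 0, 0, 0, 0], [0.08, 0, 0, 0, 0, 0], [0.08, 0, 0, 0, 0, 0], [0.08, 0, 0, 0, 0, 0], [0.08, 0, 0, 0, 0, 0], [0.08, 0, 0, 0, 0, 0], [0.08, 0, 0, 0, 0, 0]]}}

```text
clock: 5.4
eef_pos: [414.8, -250.6, 44.4]
eef_rot: [-3.142, 0.001, -0.215]
wrist_force: [-6.3, 0.6, 4.4]
finger_gap: 0.6
```

{"method": "servo_tool", "body": {"series": [[0.02, 0, 0, 0, 0, 0], [0.04, 0, 0, 0, 0, 0], [0.06, 0, 0, 0, 0, 0], [0.07, 0, 0, 0, 0, 0], [0.08, 0, 0, 0, 0, 0], [0.08, 0, 0, 0, 0, 0], [0.08, 0, 0, 0, 0, 0], [0.08, 0, 0, 0, 0, 0], [0.08, 0, 0, 0, 0, 0], [0.08, 0, 0, 0, 0, 0]]}}

```text
clock: 6.23
eef_pos: [415.6, -250.8, 44.4]
eef_rot: [-3.142, 0.001, -0.215]
wrist_force: [-5.8, 0.3, 3.8]
finger_gap: 0.4
```

```bash
python3 - <<'E'
from h import *
t=load("top0"); s=load("scene0")
c,s_=np.cos(NY),np.sin(NY);R=np.array([[c,-s_],[s_,c]])
T=lambda u,v:np.array([380+u/4.6-.39,210+v/4.6-.39])
f=lambda uv,z:np.round((R.T@plane(t,uv,z)[:2]),1)
print("stop back", f(T(165,180),38), f(T(134,333),38))
print("stop bolts", f(T(186,213),44), f(T(167,305),44))
print("fence outer", f(T(480,117),38), f(T(408,520),38)); print("fence bolts", f(T(433,315),44),f(T(461,159),44),f(T(404,474),44))
print("plate +y edge",f(T(138,43),12),f(T(50,490),12))
S=lambda u,v:np.array([220+u/6-.42,165+v/6-.42])
g=lambda uv,z:np.round((R.T@plane(s,uv,z)[:2]),1)
print("scene stop bolts",g(S(331,277),44),g(S(443,258),44),"fence",g(S(121,151),44),g(S(300,124),44))
print("scene stop back top", g(S(292,305),38), g(S(490,266),38), "fence inner top", g(S(68,163),38))
E
```

```text
stop back [580.7 -45.8] [506.8 -45.2]
stop bolts [566.6 -57.4] [522.3 -56.9]
fence outer [ 641.9 -185.3] [ 449.1 -185. ]
fence bolts [ 544.1 -178.2] [ 619.  -178.3] [ 469.1 -177.9]
plate +y edge [648.2 -24. ] [427.6 -24.4]
scene stop bolts [565.7 -55.7] [521.5 -55.6] fence [ 617.7 -178.5] [ 543.4 -178. ]
scene stop back top [582.5 -50.6] [503.3 -53.8] fence inner top [ 638.  -186.4]
```

{"method": "servo_tool", "body": {"series": [[0.02, 0, 0, 0, 0, 0], [0.04, 0, 0, 0, 0, 0], [0.06, 0, 0, 0, 0, 0], [0.07, 0, 0, 0, 0, 0], [0.08, 0, 0, 0, 0, 0], [0.08, 0, 0, 0, 0, 0], [0.08, 0, 0, 0, 0, 0], [0.08, 0, 0, 0, 0, 0], [0.08, 0, 0, 0, 0, 0], [0.08, 0, 0, 0, 0, 0]]}}

```text
clock: 7.07
eef_pos: [416.4, -250.9, 44.4]
eef_rot: [-3.142, 0.001, -0.215]
wrist_force: [-6.4, 0.6, 4.3]
finger_gap: 0.8
```

{"method": "servo_tool", "body": {"series": [[0.02, 0, 0, 0, 0, 0], [0.04, 0, 0, 0, 0, 0], [0.06, 0, 0, 0, 0, 0], [0.06, 0, 0, 0, 0, 0], [0.06, 0, 0, 0, 0, 0], [0.06, 0, 0, 0, 0, 0], [0.06, 0, 0, 0, 0, 0], [0.06, 0, 0, 0, 0, 0], [0.06, 0, 0, 0, 0, 0], [0.06, 0, 0, 0, 0, 0]]}}

```text
clock: 7.9
eef_pos: [416.7, -251.0, 44.4]
eef_rot: [-3.141, 0.002, -0.215]
wrist_force: [-9.0, 0.0, 6.2]
finger_gap: 0.4
```

{"method": "servo_tool", "body": {"series": [[0.01, 0, 0, 0, 0, 0], [0.02, 0, 0, 0, 0, 0], [0.03, 0, 0, 0, 0, 0], [0.04, 0, 0, 0, 0, 0], [0.04, 0, 0, 0, 0, 0], [0.04, 0, 0, 0, 0, 0], [0.04, 0, 0, 0, 0, 0], [0.04, 0, 0, 0, 0, 0], [0.04, 0, 0, 0, 0, 0], [0.04, 0, 0, 0, 0, 0]]}}

```text
clock: 8.73
eef_pos: [416.8, -251.0, 44.4]
eef_rot: [-3.141, 0.002, -0.215]
wrist_force: [-11.2, 0.6, 9.4]
finger_gap: 0.6
```

{"method": "servo_tool", "body": {"series": [[0.01, 0, 0, 0, 0, 0], [0.02, 0, 0, 0, 0, 0], [0.03, 0, 0, 0, 0, 0], [0.04, 0, 0, 0, 0, 0], [0.04, 0, 0, 0, 0, 0], [0.04, 0, 0, 0, 0, 0], [0.04, 0, 0, 0, 0, 0], [0.04, 0, 0, 0, 0, 0], [0.04, 0, 0, 0, 0, 0], [0.04, 0, 0, 0, 0, 0]]}}

```text
clock: 9.57
eef_pos: [416.9, -251.0, 44.3]
eef_rot: [-3.141, 0.003, -0.215]
wrist_force: [-14.6, 0.4, 9.6]
finger_gap: 0.4
```

{"method": "servo_tool", "body": {"series": [[-0.5, 0, 0, 0, 0, 0], [-1.2, 0, 0, 0, 0, 0], [-1.5, 0, -3, 0, 0, 0], [-1.5, 0, -6, 0, 0, 0], [-1.5, 0, -9, 0, 0, 0], [-1.5, 0, -12, 0, 0, 0], [-1.5, 0, -12, 0, 0, 0], [-1.5, 0, -12, 0, 0, 0], [-1.5, 0, -12, 0, 0, 0], [-1.5, 0, -12, 0, 0, 0]]}}

```text
clock: 10.4
eef_pos: [402.9, -247.7, 163.2]
eef_rot: [-3.141, 0.002, -0.215]
wrist_force: [-0.3, 0.4, -0.2]
finger_gap: 0.4
```

```bash
python3 - <<'E'
from h import *; from cell import read_state,camera
s=camera("scene");pickle.dump(s,open("scene3.pkl","wb"))
st=read_state(); print(st["clock"],st["eef_pos"],st["eef_rot"],st["wrist_force"])
crop(s,335,265,455,335,6.5,"s_mal"); crop(s,220,160,340,250,6.5,"s_nest3")
delta(st,(511.5,176.7,110),-0.219); print(proj(s,[(550.5,168,70),(511.5,176.7,49),(393.4,202.9,49)])-[335,265])
E
```

```text
10.45 [ 402.99050175 -247.69142801  163.23282326] [-3.14069328e+00  1.85223401e-03 -2.15144256e-01] [-0.40660494  0.30014463 -0.29542139]
shift cm [  1.55 -43.77   5.36] rot [-0.001  0.002  0.004]
[[ 29.44274586  21.09120686]
 [ 49.07079487  25.49006666]
 [107.56748611  11.49472556]]
```

View pics/s_mal.png

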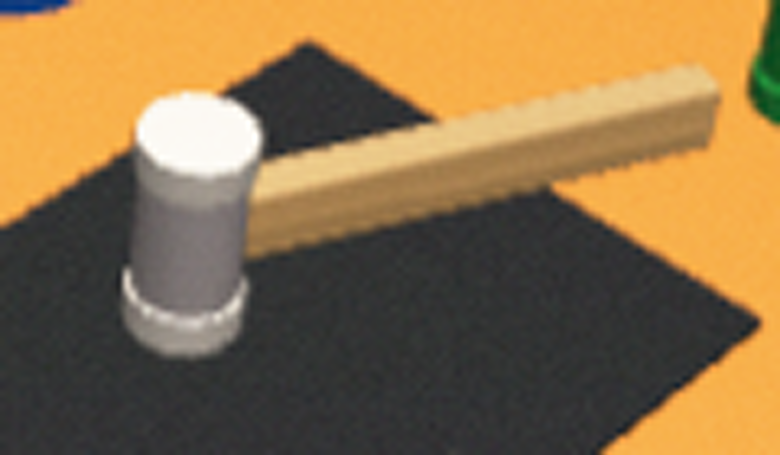

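View pics/s_nest3.png

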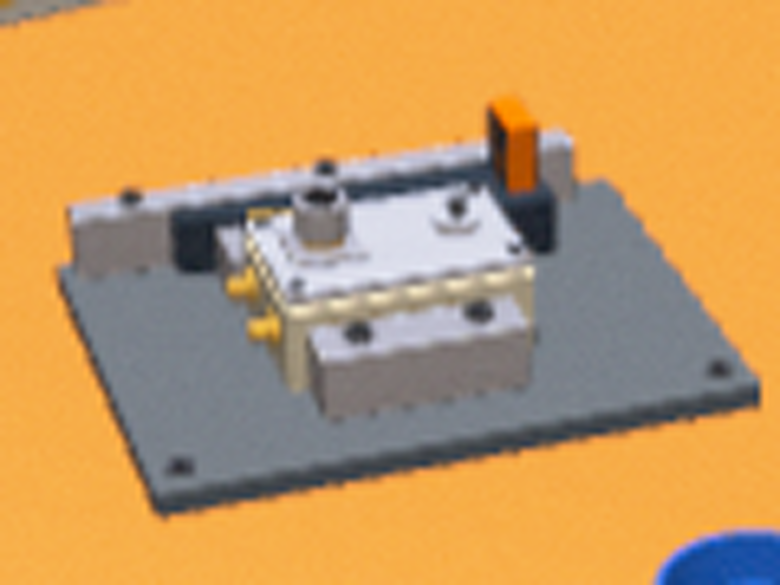

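{"method": "servo_tool", "body": {"series": [[1.5, -43.8, 5.3, 0, 0, 0.004], [1.5, -43.8, 5.3, 0, 0, 0.004], [1.5, -43.8, 5.3, 0, 0, 0.004], [1.5, -43.8, 5.3, 0, 0, 0.004], [1.5, -43.8, 5.3, 0, 0, 0.004], [1.5, -43.8, 5.3, 0, 0, 0.004], [1.5, -43.8, 5.3, 0, 0, 0.004], [1.5, -43.8, 5.3, 0, 0, 0.004], [1.5, -43.8, 5.3, 0, 0, 0.004], [1.5, -43.8, 5.3, 0, 0, 0.004]], "gripper": 5.4}}

```text
clock: 11.28
eef_pos: [505.2, 155.0, 113.2]
eef_rot: [3.141, 0.001, -0.219]
wrist_force: [0.9, 0.0, 0.3]
finger_gap: 53.6
```

```bash
python3 - <<'E'
from h import *; from cell import read_state,camera
st=read_state(); print(st["clock"],st["eef_pos"],st["eef_rot"],st["finger_gap"])
delta(st,(511.5,176.7,18),-0.219)
E
```

```text
11.2833 [505.20206823 154.95734319 113.21855739] [ 3.14105067e+00  1.26877899e-03 -2.19067837e-01] 53.59360947881231
shift cm [ 0.15 -2.26  9.52] rot [ 0.001  0.001 -0.   ]
```

{"method": "servo_tool", "body": {"series": [[0.1, -2.2, 0, 0, 0, 0], [0.1, -2.2, 1, 0, 0, 0], [0.1, -2.2, 2, 0, 0, 0], [0.1, -2.2, 2.5, 0, 0, 0], [0.1, -2.2, 2.5, 0, 0, 0], [0.1, -2.2, 2.5, 0, 0, 0], [0.1, -2.2, 2.5, 0, 0, 0], [0.1, -2.2, 2.5, 0, 0, 0], [0.1, -2.2, 2.5, 0, 0, 0], [0.1, -2.2, 2.5, 0, 0, 0]]}}

```text
clock: 12.12
eef_pos: [511.4, 173.9, 89.8]
eef_rot: [-3.141, -0.001, -0.219]
wrist_force: [0.9, 0.8, 0.1]
finger_gap: 53.5
```

```bash
python3 - <<'E'
from h import *; from cell import read_state,camera
s=camera("scene");pickle.dump(s,open("scene4.pkl","wb"))
st=read_state(); print(st["clock"],st["eef_pos"],st["eef_rot"],st["finger_gap"])
delta(st,(511.5,176.7,18),-0.219)
crop(s,335,165,455,335,3.5,"s4")
E
```

```text
12.1667 [511.4111348  173.97666033  89.71975208] [-3.14136178e+00 -4.52677586e-04 -2.19380478e-01] 54.20911273806532
shift cm [-0.05 -0.27  7.17] rot [-0. -0. -0.]
```

View pics/s4.png

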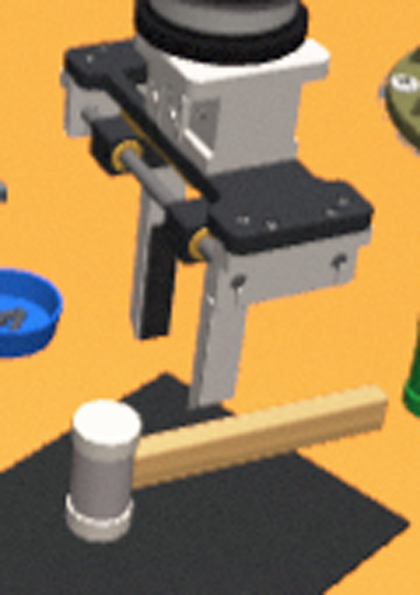

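The fingers straddle the handle in line with it (crop 135–240, 330–400). Descend and grip next.

{"method": "servo_tool", "body": {"series": [[0, -0.27, 1.5, 0, 0, 0], [0, -0.27, 3.5, 0, 0, 0], [0, -0.27, 5.5, 0, 0, 0], [0, -0.27, 6.7, 0, 0, 0], [0, -0.27, 7.15, 0, 0, 0], [0, -0.27, 7.15, 0, 0, 0], [0, -0.27, 7.15, 0, 0, 0], [0, -0.27, 7.15, 0, 0, 0], [0, -0.27, 7.15, 0, 0, 0], [0, -0.27, 7.15, 0, 0, 0]]}}

```text
clock: 13.0
eef_pos: [512.3, 176.8, 18.7]
eef_rot: [-3.141, -0.001, -0.219]
wrist_force: [0.2, -0.2, -0.3]
finger_gap: 53.7
```

{"method": "servo_tool", "body": {"series": [[0, 0, 0, 0, 0, 0], [0, 0, 0, 0, 0, 0], [0, 0, 0, 0, 0, 0], [0, 0, 0, 0, 0, 0], [0, 0, 0, 0, 0, 0], [0, 0, 0, 0, 0, 0], [0, 0, 0, 0, 0, 0], [0, 0, 0, 0, 0, 0], [0, 0, 0, 0, 0, 0], [0, 0, 0, 0, 0, 0]], "gripper": 0.8, "grip_force": 55}}

```text
clock: 13.83
eef_pos: [511.9, 176.7, 17.9]
eef_rot: [-3.142, 0.0, -0.219]
wrist_force: [0.1, 0.8, 0.6]
finger_gap: 13.7
```

{"method": "servo_tool", "body": {"series": [[0, 0, -1, 0, 0, 0], [0, 0, -3, 0, 0, 0], [0, 0, -6, 0, 0, 0], [0, 0, -9, 0, 0, 0], [0, 0, -12, 0, 0, 0], [0, 0, -12, 0, 0, 0], [0, 0, -12, 0, 0, 0], [0, 0, -12, 0, 0, 0], [0, 0, -12, 0, 0, 0], [0, 0, -12, 0, 0, 0]]}}

```text
clock: 14.67
eef_pos: [511.3, 176.5, 136.6]
eef_rot: [3.14, 0.002, -0.219]
wrist_force: [-0.4, 0.2, -3.9]
finger_gap: 13.6
```

```bash
python3 - <<'E'
from h import *; from cell import read_state,camera
s=camera("scene");pickle.dump(s,open("scene5.pkl","wb"));t=camera("top");pickle.dump(t,open("top5.pkl","wb"))
st=read_state(); print(st["clock"],st["eef_pos"],st["eef_rot"],st["finger_gap"],st["wrist_force"],st["moment"])
crop(s,325,145,465,300,5,"s5");crop(t,225,200,305,300,6,"t5"); crop(t,400,230,480,320,6.6,"t5n")
E
```

```text
14.7667 [511.53277403 176.60342201 136.99173298] [ 3.14081192e+00  1.51688588e-03 -2.19195012e-01] 13.684017345274675 [-0.49059107 -0.35544602 -3.08427025] [0.0465129  0.06793475 0.00292728]
```

View pics/s5.png

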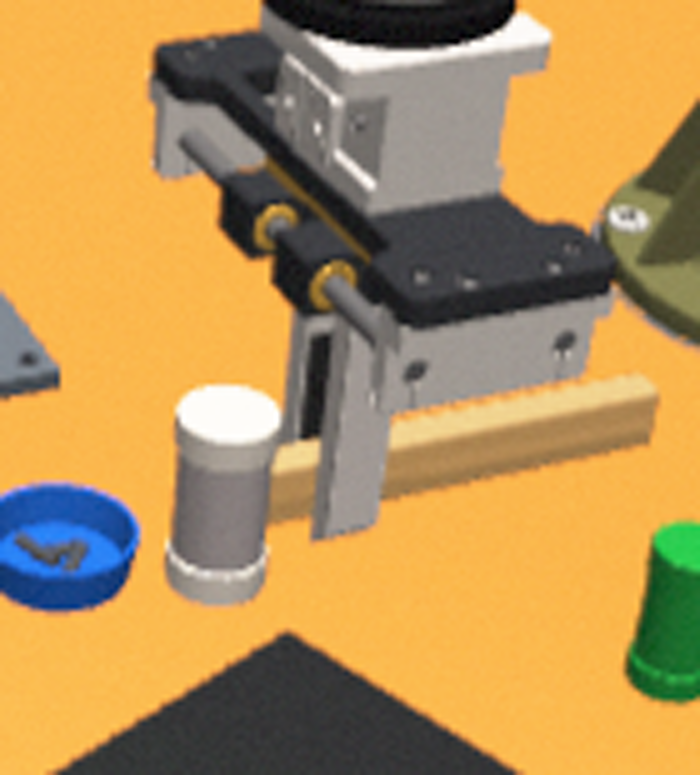

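View pics/t5.png

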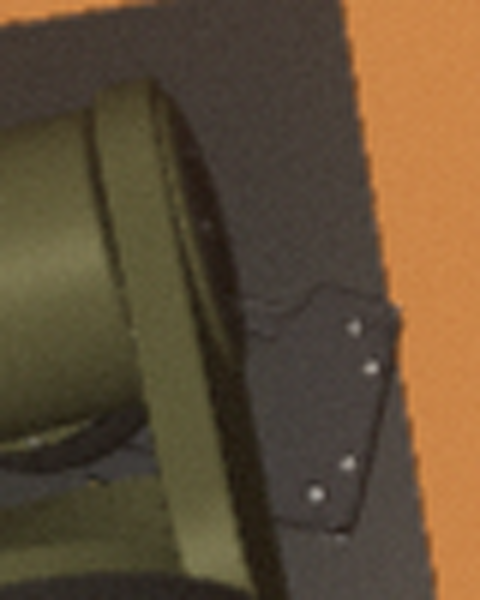

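View pics/t5n.png

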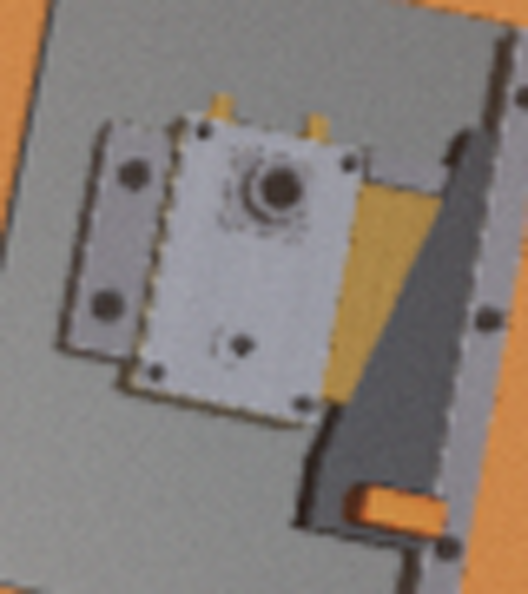

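```bash
python3 - <<'E'
from h import *
t=load("top5");s=load("scene3"); s5=load("scene5")
print("pin",*tri(t,(436.2,281.9),s,(290.0,191.1)))
print("conn",*tri(t,(400+282/6.6-.42,230+188/6.6-.42),s,(220+320/6.5-.42,160+194/6.5-.42)))
p=np.array([511.53,176.6,0]); 
for d in (37,39,41): print(d,proj(s5,[p+np.array([d*np.cos(.219),-d*np.sin(.219),137-13.9+66])]))
crop(s,275,180,305,205,24,"s_pin")
crop(t,422,268,450,292,24,"t_pin")
E
```

```text
pin [ 483.83627995 -205.25904013   64.38869089] 0.92347088100029
conn [ 532.71616738 -216.74013001   77.02048759] 0.9962362534580846
37 [[371.24827973 227.74809859]]
39 [[370.1098208  227.96763849]]
41 [[368.96955395 228.18752702]]
```

View pics/s_pin.png

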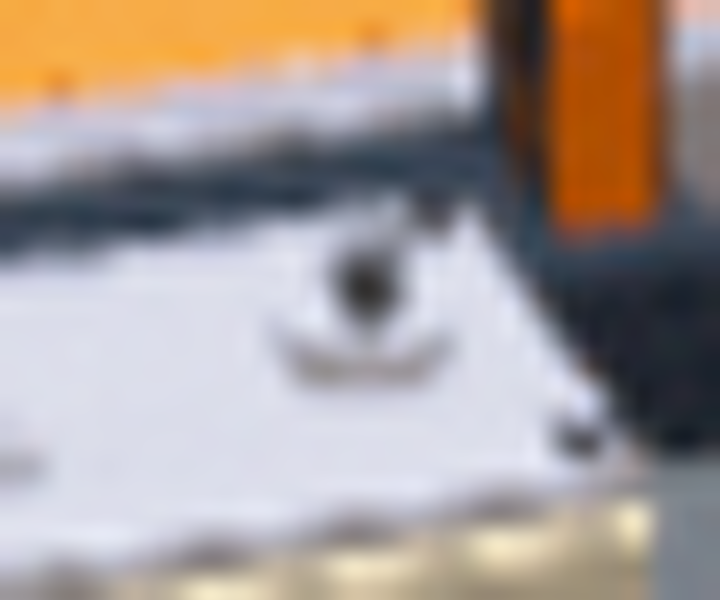

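View pics/t_pin.png

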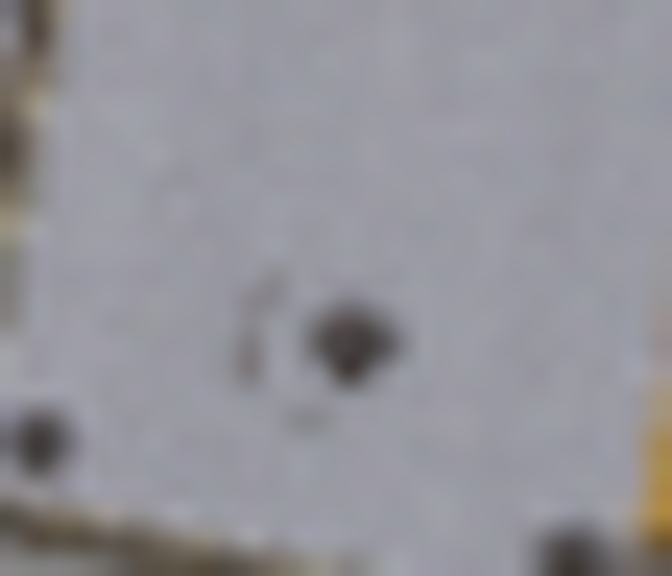

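```bash
python3 - <<'E'
from h import *; from cell import read_state
st=read_state(); delta(st,(445.6,-197.2,130),-0.215)
E
```

```text
shift cm [ 1.69 37.92  0.73] rot [ 0.001  0.002 -0.004]
```

{"method": "servo_tool", "body": {"series": [[0.1, 2.2, 0, 0, 0, -0.004], [0.4, 6, 0, 0, 0, -0.004], [0.6, 10.2, 0, 0, 0, -0.004], [0.8, 14.3, 0, 0, 0, -0.004], [1.0, 18.4, 0.2, 0, 0, -0.004], [1.2, 22.5, 0.4, 0, 0, -0.004], [1.4, 26.6, 0.5, 0, 0, -0.004], [1.5, 30.7, 0.6, 0, 0, -0.004], [1.6, 34.8, 0.7, 0, 0, -0.004], [1.7, 37.9, 0.7, 0, 0, -0.004]]}}

```text
clock: 15.6
eef_pos: [444.9, -199.5, 130.5]
eef_rot: [3.141, 0.001, -0.216]
wrist_force: [-0.4, -0.0, -2.8]
finger_gap: 13.5
```

{"method": "servo_tool", "body": {"series": [[0, 0, 0, 0, 0, 0], [0, 0, 0.4, 0, 0, 0], [0, 0, 0.8, 0, 0, 0], [0, 0, 1, 0, 0, 0], [0, 0, 1, 0, 0, 0], [0, 0, 1, 0, 0, 0], [0, 0, 1, 0, 0, 0], [0, 0, 1, 0, 0, 0], [0, 0, 1, 0, 0, 0], [0, 0, 1, 0, 0, 0]]}}

```text
clock: 16.43
eef_pos: [446.1, -196.9, 121.0]
eef_rot: [3.142, -0.0, -0.215]
wrist_force: [-0.1, 0.6, -3.2]
finger_gap: 13.6
```

```bash
python3 - <<'E'
from h import *; from cell import read_state,camera
s=camera("scene");pickle.dump(s,open("scene6.pkl","wb"))
st=read_state(); print(st["clock"],st["eef_pos"],st["eef_rot"],st["finger_gap"],st["wrist_force"],st["moment"])
delta(st,(445.6,-197.2,120),-0.215)
crop(s,220,110,340,240,5,"s6")
p=st["eef_pos"]; y=st["eef_rot"][2]
h=p+39*np.array([np.cos(y),np.sin(y),0])
print("head bottom/top expected px in crop",(proj(s,[h+[0,0,-13.9],h+[0,0,52.1]])-[220,110])*5)
E
```

```text
16.4833 [ 446.11894203 -196.8984981   121.0145102 ] [ 3.14153242e+00 -1.80156990e-04 -2.15089955e-01] 13.24121769288376 [ 0.03109023 -0.76431515 -3.49509135] [0.01373536 0.07230813 0.00751934]
shift cm [-0.04  0.04  0.1 ] rot [ 0. -0. -0.]
head bottom/top expected px in crop [[346.63420172 322.60088613]
 [343.84103065 187.07299724]]
```

View pics/s6.png

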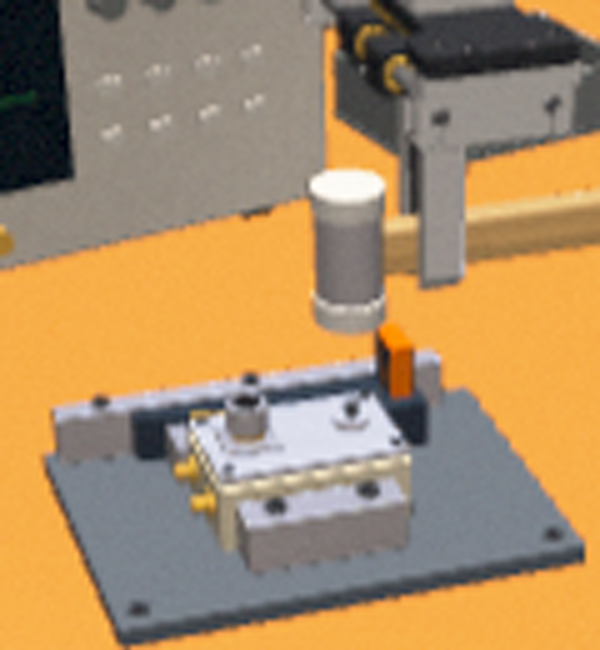

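{"method": "servo_tool", "body": {"series": [[0, 0, 1.0, 0, 0, 0], [0, 0, 4.6, 0, 0, 0], [0, 0, 1.5, 0, 0, 0], [0, 0, 0, 0, 0, 0], [0, 0, 0, 0, 0, 0], [0, 0, 0, 0, 0, 0], [0, 0, 0, 0, 0, 0], [0, 0, 0, 0, 0, 0], [0, 0, 0, 0, 0, 0], [0, 0, 0, 0, 0, 0]]}}

```text
clock: 17.32
eef_pos: [445.8, -196.8, 120.5]
eef_rot: [-3.141, 0.001, -0.215]
wrist_force: [0.3, 0.0, -2.9]
finger_gap: 13.3
```

```bash
cat > look.py <<'E'
from h import *; from cell import read_state,camera
import sys
n=sys.argv[1]
s=camera("scene");pickle.dump(s,open(f"scene{n}.pkl","wb"))
st=read_state(); print(st["clock"],st["eef_pos"],st["eef_rot"],st["finger_gap"],st["wrist_force"],st["moment"])
crop(s,220,110,340,240,5,"s"+n); crop(s,275,180,305,205,24,"s_pin"+n)
E
python3 look.py 7
```

```text
17.3667 [ 445.90689873 -196.84986289  120.60244313] [-3.14145788e+00  4.19229862e-04 -2.15259761e-01] 13.524657397982498 [-0.45374504 -0.59053382 -3.08280935] [0.07261386 0.0816305  0.02176186]
```

View pics/s_pin7.png

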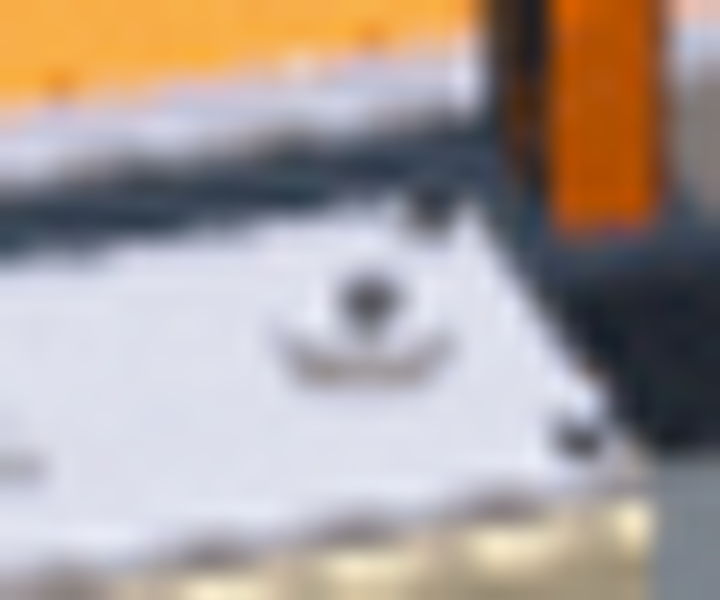

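View pics/s7.png

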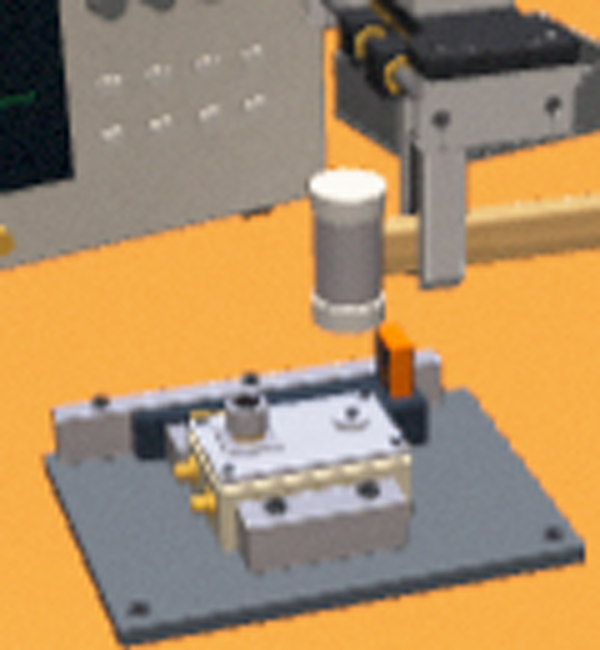

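```bash
python3 - <<'E'
from h import *
s=load("scene7")
for z in (52,56,60,64,68): print(z,(proj(s,[(483.7,-205.5,z)])-[275,180])*24+12)
E
```

```text
52 [[369.56818621 388.44923276]]
56 [[368.83076805 352.35380991]]
60 [[368.09040217 316.11410106]]
64 [[367.34707087 279.72923932]]
68 [[366.60075628 243.19835088]]
```

{"method": "servo_tool", "body": {"series": [[0, 0, 1.0, 0, 0, 0], [0, 0, 4.85, 0, 0, 0], [0, 0, 1.5, 0, 0, 0], [0, 0, 0, 0, 0, 0], [0, 0, 0, 0, 0, 0], [0, 0, 0, 0, 0, 0], [0, 0, 0, 0, 0, 0], [0, 0, 0, 0, 0, 0], [0, 0, 0, 0, 0, 0], [0, 0, 0, 0, 0, 0]]}}

```text
clock: 18.2
eef_pos: [445.9, -196.8, 120.5]
eef_rot: [-3.141, 0.0, -0.215]
wrist_force: [1.2, -0.6, -2.9]
finger_gap: 13.6
```

```bash
python3 look.py 8
```

```text
18.25 [ 445.90272445 -196.83329056  120.60212041] [-3.14146577e+00  3.69961369e-04 -2.15215039e-01] 13.762627565358514 [-0.59554829 -0.95603939 -3.31038781] [ 0.0321494   0.08042246 -0.00988998]
```

View pics/s_pin8.png

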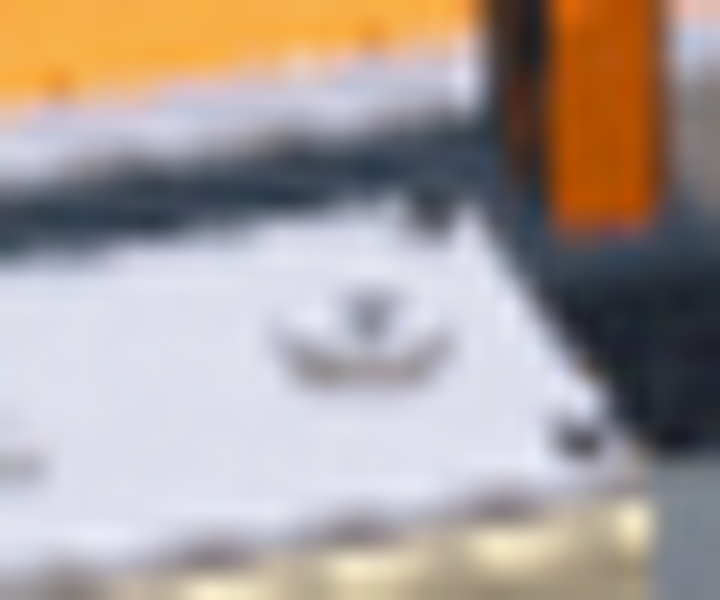

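{"method": "servo_tool", "body": {"series": [[0, 0, 1.2, 0, 0, 0], [0, 0, 5.05, 0, 0, 0], [0, 0, 1.5, 0, 0, 0], [0, 0, 0, 0, 0, 0], [0, 0, 0, 0, 0, 0], [0, 0, 0, 0, 0, 0], [0, 0, 0, 0, 0, 0], [0, 0, 0, 0, 0, 0], [0, 0, 0, 0, 0, 0], [0, 0, 0, 0, 0, 0]]}}

```text
clock: 19.08
eef_pos: [445.8, -196.8, 120.6]
eef_rot: [-3.141, 0.0, -0.215]
wrist_force: [0.4, -0.8, -3.0]
finger_gap: 13.6
```

```bash
python3 look.py 9
```

```text
19.1333 [ 445.90739064 -196.87621018  120.66926313] [-3.14153923e+00  3.23188620e-04 -2.15237045e-01] 13.740150027343956 [ 0.12307027 -0.74813656 -2.67729742] [0.08832849 0.0908207  0.05118097]
```

View pics/s_pin9.png

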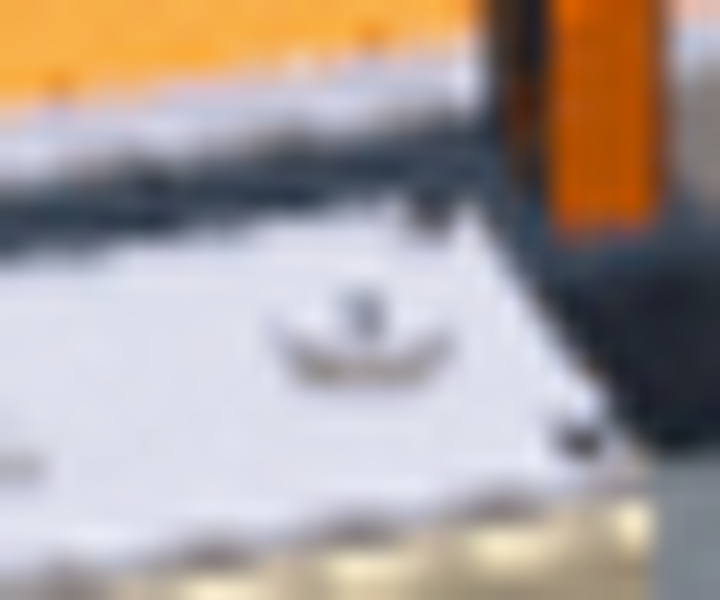

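{"method": "servo_tool", "body": {"series": [[0, 0, 1.4, 0, 0, 0], [0, 0, 5.25, 0, 0, 0], [0, 0, 1.5, 0, 0, 0], [0, 0, 0, 0, 0, 0], [0, 0, 0, 0, 0, 0], [0, 0, 0, 0, 0, 0], [0, 0, 0, 0, 0, 0], [0, 0, 0, 0, 0, 0], [0, 0, 0, 0, 0, 0], [0, 0, 0, 0, 0, 0]]}}

```text
clock: 19.97
eef_pos: [445.9, -196.8, 120.6]
eef_rot: [-3.141, 0.0, -0.215]
wrist_force: [-0.3, 0.0, -2.0]
finger_gap: 13.6
```

```bash
python3 look.py 10; python3 - <<'E'
from h import *
for n in (3,7,8,9,10):
    g=cv2.cvtColor(load(f"scene{n}")["pixels"],cv2.COLOR_RGB2GRAY)[188:198,287:294]; print(n);print(g)
E
```

```text
20.0167 [ 445.92763829 -196.83023469  120.67053096] [-3.14148642e+00  3.06561989e-04 -2.15182887e-01] 13.894110563539517 [ 0.41229534  0.01074652 -2.07294522] [0.1166381  0.07982691 0.06890797]
3
[[ 68  94 123 126 143  79  75]
 [183 190 179 167 151 123 118]
 [222 200 144 123 136 193 201]
 [221 179  88  65 127 215 222]
 [221 207  99  60 123 213 222]
 [218 220 163 125 186 219 209]
 [169 181 181 170 195 176 174]
 [164 144 154 157 152 158 199]
 [208 197 198 197 200 206 218]
 [221 221 220 221 221 221 220]]
7
[[ 71  92 125 126 145  78  68]
 [187 198 201 202 179 128 124]
 [223 223 224 222 213 202 199]
 [224 221 188 162 192 223 224]
 [223 224 133  87 145 221 225]
 [220 223 165 126 190 221 210]
 [171 186 184 172 196 179 176]
 [166 146 156 160 156 162 200]
 [210 201 201 200 202 208 222]
 [224 224 222 222 225 223 224]]
8
[[ 73  93 126 128 147  78  76]
 [188 193 201 204 181 130 119]
 [223 223 222 223 213 201 200]
 [223 222 224 224 225 225 222]
 [223 221 190 166 189 221 224]
 [221 224 186 143 197 223 209]
 [170 183 191 176 197 178 176]
 [165 143 155 158 158 158 202]
 [211 198 199 199 200 209 221]
 [223 224 224 223 223 224 223]]
9
[[ 69  94 124 127 144  79  74]
 [190 194 202 202 184 130 123]
 [223 223 223 222 211 200 200]
 [224 223 224 224 224 223 224]
 [224 221 186 171 219 225 223]
 [221 223 186 149 216 222 209]
 [170 183 187 178 197 176 175]
 [166 142 158 157 155 162 200]
 [210 200 198 198 198 207 223]
 [223 224 225 224 224 225 223]]
10
[[ 69  94 123 127 141  77  73]
 [188 196 200 200 182 128 120]
 [223 224 224 222 212 204 202]
 [223 223 223 223 224 224 224]
 [223 222 190 180 220 223 224]
 [220 222 184 159 217 224 210]
 [172 183 189 177 199 177 177]
 [167 145 158 160 160 161 200]
 [211 200 199 199 198 207 220]
 [223 223 224 223 223 223 223]]
```

View pics/s_pin10.png

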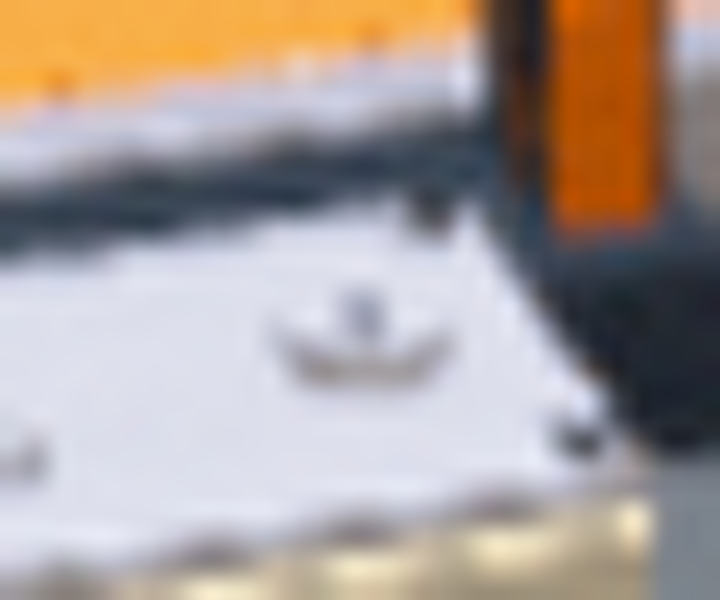

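View pics/s10.png

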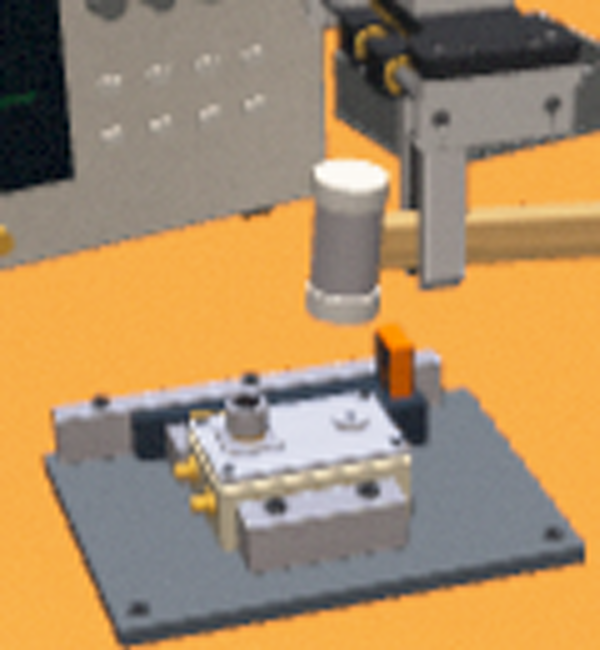

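```bash
python3 - <<'E'
from h import *
a=load("scene7")["pixels"].astype(int);
for n in (8,9,10):
    b=load(f"scene{n}")["pixels"].astype(int); d=np.abs(a-b).sum(2); ys,xs=np.where(d>60); m=(ys>175)&(ys<240)&(xs>220)&(xs<340); print(n,[(x,y,d[y,x]) for x,y in zip(xs[m],ys[m])][:40])
crop(load("scene10"),255,175,305,215,15,"s10b"); crop(load("scene9"),255,175,305,215,15,"s9b")
E
```

```text
8 [(np.int64(295), np.int64(176), np.int64(69)), (np.int64(289), np.int64(191), np.int64(103)), (np.int64(290), np.int64(191), np.int64(185)), (np.int64(291), np.int64(191), np.int64(94)), (np.int64(289), np.int64(192), np.int64(175)), (np.int64(290), np.int64(192), np.int64(240)), (np.int64(291), np.int64(192), np.int64(138)), (np.int64(289), np.int64(193), np.int64(65))]
9 [(np.int64(286), np.int64(176), np.int64(62)), (np.int64(287), np.int64(176), np.int64(79)), (np.int64(288), np.int64(176), np.int64(76)), (np.int64(289), np.int64(176), np.int64(77)), (np.int64(290), np.int64(176), np.int64(72)), (np.int64(291), np.int64(176), np.int64(99)), (np.int64(292), np.int64(176), np.int64(69)), (np.int64(295), np.int64(176), np.int64(79)), (np.int64(289), np.int64(191), np.int64(103)), (np.int64(290), np.int64(191), np.int64(184)), (np.int64(291), np.int64(191), np.int64(93)), (np.int64(289), np.int64(192), np.int64(163)), (np.int64(290), np.int64(192), np.int64(254)), (np.int64(291), np.int64(192), np.int64(223)), (np.int64(289), np.int64(193), np.int64(65)), (np.int64(290), np.int64(1
[... 208 characters left out ...]
, (np.int64(289), np.int64(176), np.int64(118)), (np.int64(290), np.int64(176), np.int64(115)), (np.int64(291), np.int64(176), np.int64(128)), (np.int64(292), np.int64(176), np.int64(99)), (np.int64(295), np.int64(176), np.int64(77)), (np.int64(289), np.int64(191), np.int64(100)), (np.int64(290), np.int64(191), np.int64(183)), (np.int64(291), np.int64(191), np.int64(92)), (np.int64(263), np.int64(192), np.int64(80)), (np.int64(289), np.int64(192), np.int64(174)), (np.int64(290), np.int64(192), np.int64(284)), (np.int64(291), np.int64(192), np.int64(227)), (np.int64(290), np.int64(193), np.int64(105)), (np.int64(291), np.int64(193), np.int64(78)), (np.int64(276), np.int64(198), np.int64(74))]
```

View pics/s10b.png

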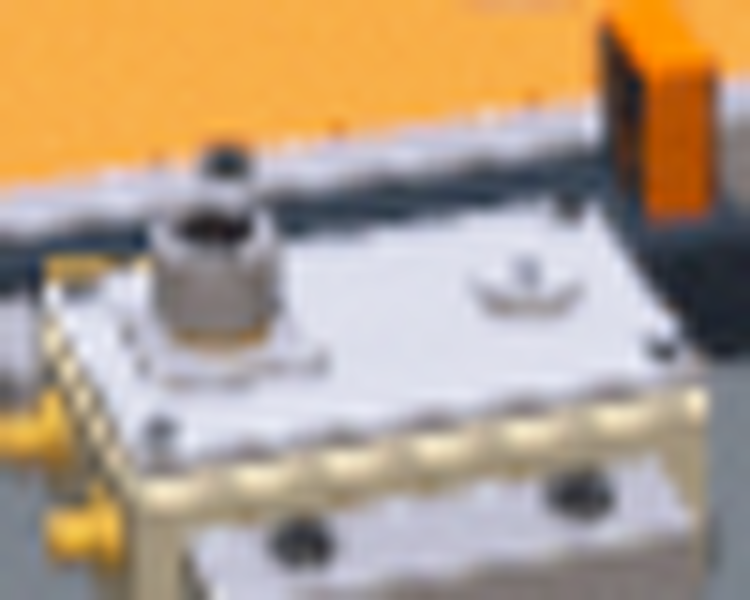

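View pics/s9b.png

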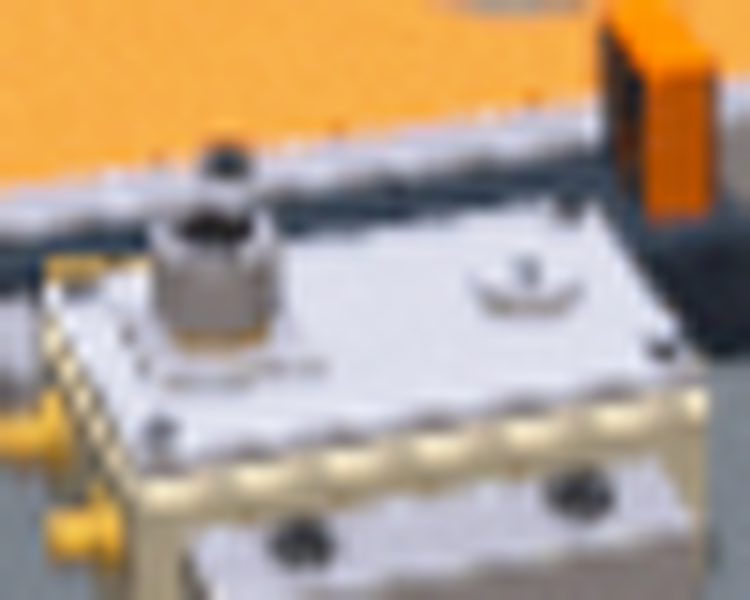

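```bash
python3 - <<'E'
from h import *
for n in (7,10): crop(load(f"scene{n}"),276,138,304,178,15,f"hd{n}")
a=cv2.imread("pics/hd7.png");b=cv2.imread("pics/hd10.png"); cv2.imwrite("pics/hd.png",np.hstack([a,b])[:600])
s=load("scene10")
yaw=-.215; ex=np.array([np.cos(yaw),np.sin(yaw),0]); g=np.array([445.9,-196.85,120.6+18.8])
for th in (0,.03,.06,.09):
    B=g+ex*(39*np.cos(th)+33*np.sin(th))+np.array([0,0,-33*np.cos(th)+39*np.sin(th)]); Tt=B+66*np.array([*( -np.sin(th)*ex[:2]),np.cos(th)])
    print(th,(proj(s,[B,Tt])-[276,138])*15+7)
E
```

```text
0 [[208.40865694 558.85495625]
 [200.08547304 152.59192296]]
0.03 [[202.14527317 552.71752645]
 [206.49481776 144.36970685]]
0.06 [[196.09390118 546.36478107]
 [213.13466257 136.30932654]]
0.09 [[190.26048027 539.80179308]
 [219.99870868 128.41881826]]
```

View pics/hd.png

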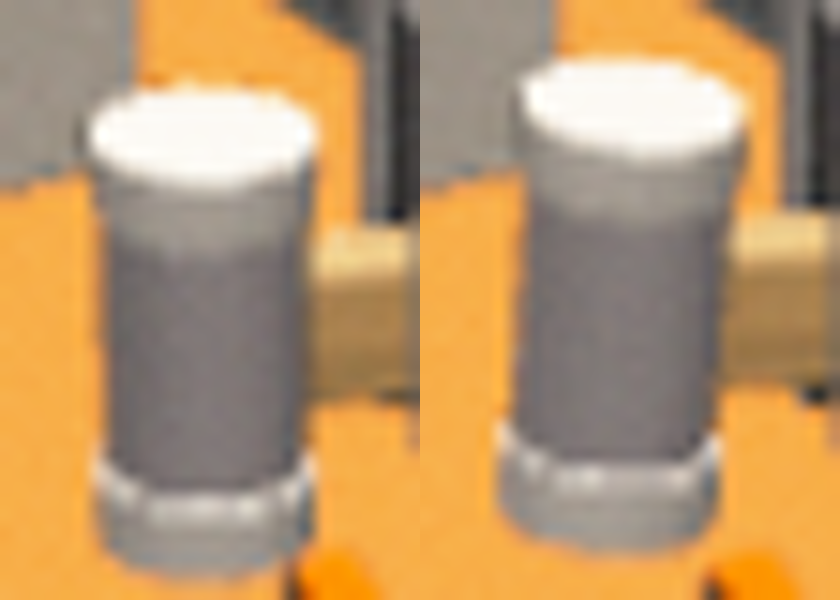

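{"method": "servo_tool", "body": {"series": [[0, 0, 0, 0, -0.04, 0], [0, 0, 0, 0, -0.07, 0], [0, 0, 0, 0, -0.07, 0], [0, 0, 0, 0, -0.07, 0], [0, 0, 0, 0, -0.07, 0], [0, 0, 0, 0, -0.07, 0], [0, 0, 0, 0, -0.07, 0], [0, 0, 0, 0, -0.07, 0], [0, 0, 0, 0, -0.07, 0], [0, 0, 0, 0, -0.07, 0]], "gripper": 0.8, "grip_force": 60}}

```text
clock: 20.85
eef_pos: [446.0, -196.9, 121.0]
eef_rot: [-3.142, 0.07, -0.215]
wrist_force: [-0.1, -0.7, -2.2]
finger_gap: 13.2
```

```bash
python3 look.py 11; python3 - <<'E'
from h import *
for n in (11,): crop(load(f"scene{n}"),276,138,304,178,15,f"hd{n}")
a=cv2.imread("pics/hd7.png");b=cv2.imread("pics/hd11.png"); cv2.imwrite("pics/hdb.png",np.hstack([a,b])[:600])
E
```

```text
20.9 [ 446.05370044 -196.91864718  120.94435983] [-3.1415733   0.06987271 -0.21523501] 13.468346511646015 [-0.11974643 -0.64140199 -2.82814349] [ 0.06236875  0.01337579 -0.00787873]
```

View pics/hdb.png

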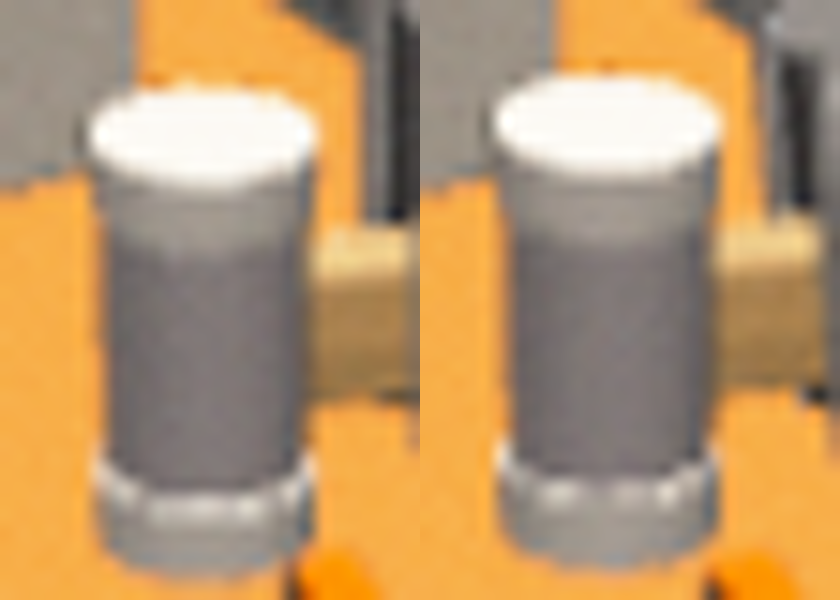

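{"method": "servo_tool", "body": {"series": [[0.1, 0, 1.4, 0, 0, 0], [0.37, 0, 5.3, 0, 0, 0], [0.1, 0, 1.5, 0, 0, 0], [0, 0, 0, 0, 0, 0], [0, 0, 0, 0, 0, 0], [0, 0, 0, 0, 0, 0], [0, 0, 0, 0, 0, 0], [0, 0, 0, 0, 0, 0], [0, 0, 0, 0, 0, 0], [0, 0, 0, 0, 0, 0]]}}

```text
clock: 21.73
eef_pos: [445.9, -196.8, 120.6]
eef_rot: [-3.141, 0.071, -0.215]
wrist_force: [0.0, -1.1, -3.0]
finger_gap: 13.9
```

```bash
python3 look.py 12; python3 - <<'E'
from h import *
for n in (12,): crop(load(f"scene{n}"),276,138,304,178,15,f"hd{n}")
a=cv2.imread("pics/hd11.png");b=cv2.imread("pics/hd12.png"); cv2.imwrite("pics/hdc.png",np.hstack([a,b])[:600])
for n in (10,11,12):
    g=cv2.cvtColor(load(f"scene{n}")["pixels"],cv2.COLOR_RGB2GRAY)[190:196,287:294]; print(n);print(g)
E
```

```text
21.7833 [ 445.9123562  -196.83067954  120.65738468] [-3.14147699  0.07038825 -0.21518888] 13.88481338687348 [ 0.10304488  0.14501867 -2.9492206 ] [0.01360263 0.08998622 0.0218228 ]
10
[[223 224 224 222 212 204 202]
 [223 223 223 223 224 224 224]
 [223 222 190 180 220 223 224]
 [220 222 184 159 217 224 210]
 [172 183 189 177 199 177 177]
 [167 145 158 160 160 161 200]]
11
[[224 224 224 222 213 202 199]
 [222 223 224 224 224 224 224]
 [224 223 189 181 219 224 224]
 [222 222 185 157 218 224 210]
 [174 186 188 180 200 177 174]
 [166 146 157 161 155 161 201]]
12
[[223 224 223 222 211 202 203]
 [223 221 224 223 223 224 224]
 [223 223 188 181 221 225 223]
 [221 223 173 146 216 224 210]
 [170 182 181 171 198 177 176]
 [166 146 157 158 156 158 201]]
```

View pics/hdc.png

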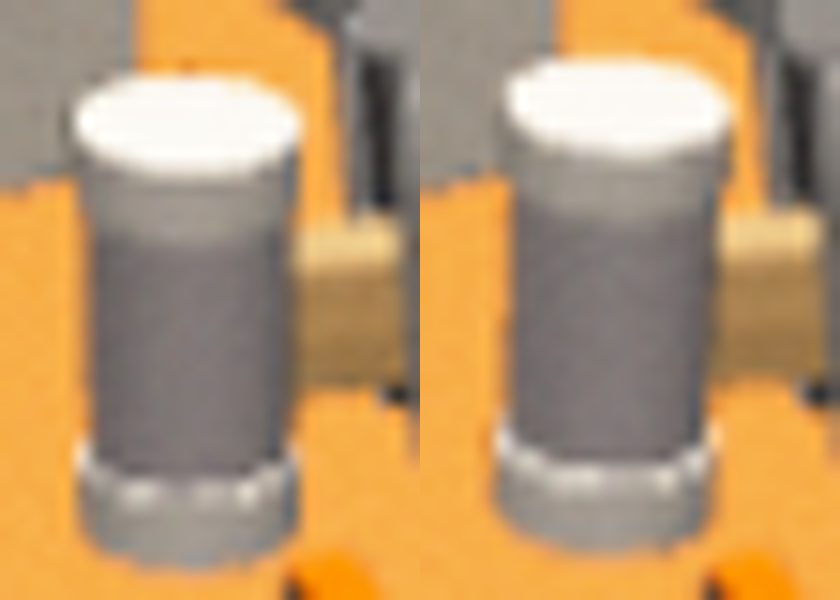

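```bash
python3 - <<'E'
from h import *; from cell import read_state
st=read_state(); delta(st,(511.5,176.7,137),-0.219,(np.pi,0.105))
E
```

```text
shift cm [ -1.68 -37.89  -1.52] rot [ 0.    -0.035  0.004]
```

{"method": "servo_tool", "body": {"series": [[0, -2, -1, 0, 0, 0], [-0.2, -6, -1.5, 0, -0.01, 0.002], [-0.4, -10.1, -1.5, 0, -0.02, 0.004], [-0.6, -14.2, -1.5, 0, -0.035, 0.004], [-0.8, -18.3, -1.5, 0, -0.035, 0.004], [-1.0, -22.4, -1.5, 0, -0.035, 0.004], [-1.2, -26.5, -1.5, 0, -0.035, 0.004], [-1.4, -30.6, -1.5, 0, -0.035, 0.004], [-1.6, -34.6, -1.5, 0, -0.035, 0.004], [-1.7, -37.9, -1.5, 0, -0.035, 0.004]]}}

```text
clock: 22.62
eef_pos: [511.3, 179.5, 137.0]
eef_rot: [3.141, 0.105, -0.218]
wrist_force: [0.4, -0.6, -2.5]
finger_gap: 13.9
```

```bash
python3 - <<'E'
from h import *; from cell import read_state,camera
t=camera("top");s=camera("scene");pickle.dump(t,open("top13.pkl","wb"));pickle.dump(s,open("scene13.pkl","wb"))
st=read_state(); print(st["clock"],st["eef_pos"],st["eef_rot"],st["finger_gap"],st["wrist_force"])
a=t["pixels"][268:292,422:450,::-1]; b=s["pixels"][180:205,275:305,::-1]
r=lambda x:cv2.resize(x,(400,360),interpolation=cv2.INTER_CUBIC)
cv2.imwrite("pics/pin13.png",np.hstack([r(a),r(b)])); crop(s,325,145,465,300,5,"s13")
print(cv2.cvtColor(t["pixels"],cv2.COLOR_RGB2GRAY)[278:288,430:442]); print(cv2.cvtColor(load("top5")["pixels"],cv2.COLOR_RGB2GRAY)[278:288,430:442])
E
```

```text
22.7167 [511.3889207  180.73488468 136.70976379] [-3.14127539  0.10512169 -0.21493768] 13.622661181845693 [-0.31902447 -1.54244622 -3.67001059]
[[152 154 153 155 155 153 156 154 154 153 154 153]
 [151 153 149 139 152 154 155 154 153 154 152 157]
 [152 150 135 139 155 151 156 156 153 154 156 155]
 [152 148 136 149 149 122 101 133 156 154 153 156]
 [151 146 126 153 144  99  65 109 153 152 158 158]
 [156 140 123 152 151 137 123 147 153 156 157 156]
 [154 151 146 156 155 155 150 155 151 155 155 157]
 [155 155 155 149 136 143 156 155 155 156 158 153]
 [154 153 155 157 154 151 155 152 158 159 157 157]
 [154 151 152 156 158 157 157 154 157 154 158 155]]
[[155 152 154 158 154 155 157 155 157 155 156 155]
 [153 151 151 141 154 151 154 153 152 157 155 156]
 [153 150 136 137 152 146 129 140 154 158 157 157]
 [152 151 137 152 141 104  81  93 130 155 156 157]
 [152 144 125 154 138  84  67  67 110 154 156 158]
 [152 144 124 156 148 127  66 109 147 155 156 157]
 [156 152 147 152 153 146 139 146 154 152 156 155]
 [155 156 155 151 137 140 154 154 156 156 158 158]
 [152 151 155 154 153 152 153 156 156 152 155 156]
 [154 152 156 153 159 154 155 155 157 154 154 154]]
```

View pics/pin13.png

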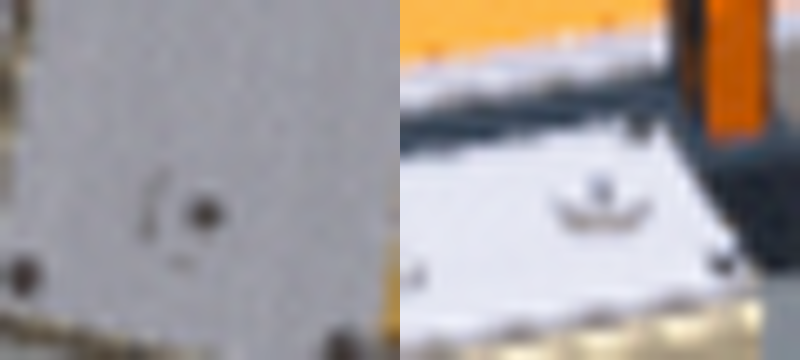

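View pics/s13.png

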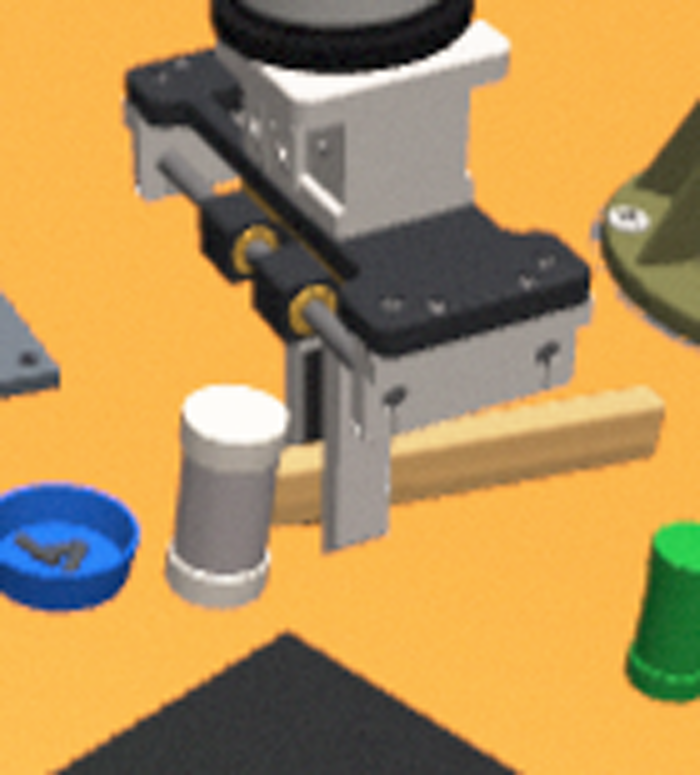

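{"method": "servo_tool", "body": {"series": [[0, 0, 0, 0, -0.035, 0], [0.1, 0, 1, 0, -0.035, 0], [0.3, 0, 3, 0, -0.035, 0], [0.53, 0, 5, 0, -0.035, 0], [0.74, 0, 7, 0, -0.035, 0], [0.95, 0, 9, 0, -0.035, 0], [1.1, 0, 10.4, 0, -0.035, 0], [1.15, 0, 11, 0, -0.035, 0], [1.15, 0, 11, 0, -0.035, 0], [1.15, 0, 11, 0, -0.035, 0]]}}

```text
clock: 23.55
eef_pos: [511.5, 176.4, 26.7]
eef_rot: [3.141, 0.14, -0.22]
wrist_force: [-0.3, -0.2, -2.9]
finger_gap: 13.3
```

```bash
python3 - <<'E'
from h import *; from cell import read_state,camera
s=camera("scene");pickle.dump(s,open("scene14.pkl","wb"))
st=read_state(); print(st["clock"],st["eef_pos"],st["eef_rot"],st["finger_gap"],st["wrist_force"])
crop(s,335,245,455,335,6.5,"s14")
a=load("scene3")["pixels"].astype(int);b=load("scene13")["pixels"].astype(int);d=np.abs(a-b).sum(2)[165:250,220:330]; ys,xs=np.where(d>70); print(list(zip(xs+220,ys+165)))
E
```

```text
23.6 [511.79678833 176.57540555  27.19226146] [-3.1414545   0.13874186 -0.21949234] 13.624418192026496 [ 0.42894749 -0.651744   -2.98923243]
[(np.int64(289), np.int64(189)), (np.int64(290), np.int64(189)), (np.int64(291), np.int64(189)), (np.int64(288), np.int64(190)), (np.int64(289), np.int64(190)), (np.int64(290), np.int64(190)), (np.int64(291), np.int64(190)), (np.int64(288), np.int64(191)), (np.int64(289), np.int64(191)), (np.int64(290), np.int64(191)), (np.int64(291), np.int64(191)), (np.int64(263), np.int64(192)), (np.int64(289), np.int64(192)), (np.int64(290), np.int64(192)), (np.int64(291), np.int64(192)), (np.int64(290), np.int64(193)), (np.int64(291), np.int64(193)), (np.int64(267), np.int64(198))]
```

View pics/s14.png

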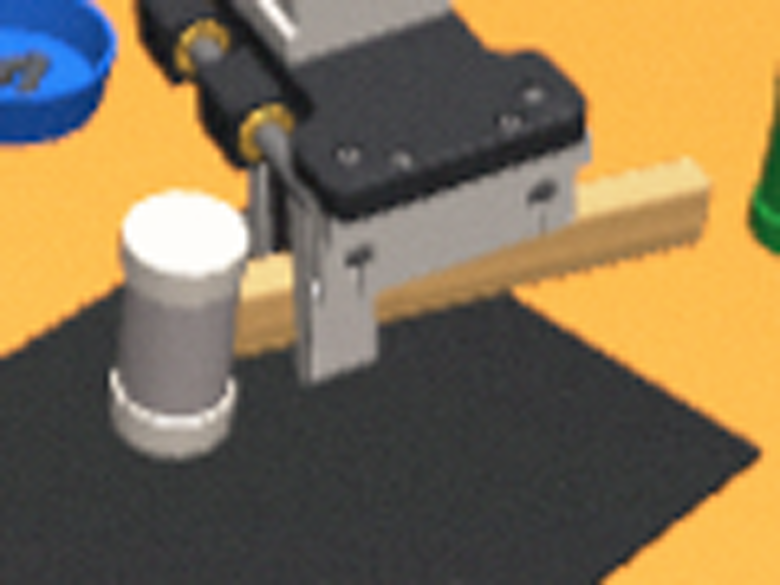

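{"method": "servo_tool", "body": {"series": [[0.04, 0, 0.3, 0, 0, 0], [0.07, 0, 0.5, 0, 0, 0], [0.1, 0, 0.7, 0, 0, 0], [0.11, 0, 0.8, 0, 0, 0], [0.12, 0, 0.85, 0, 0, 0], [0.12, 0, 0.88, 0, 0, 0], [0.12, 0, 0.88, 0, 0, 0], [0.12, 0, 0.88, 0, 0, 0], [0.12, 0, 0.88, 0, 0, 0], [0.12, 0, 0.88, 0, 0, 0]]}}

```text
clock: 24.43
eef_pos: [511.3, 176.8, 17.7]
eef_rot: [3.141, 0.14, -0.219]
wrist_force: [-0.1, 0.5, -2.9]
finger_gap: 13.2
```

{"method": "servo_tool", "body": {"series": [[0.01, 0, 0.05, 0, 0, 0], [0.01, 0, 0.1, 0, 0, 0], [0.02, 0, 0.15, 0, 0, 0], [0.02, 0, 0.15, 0, 0, 0], [0.02, 0, 0.15, 0, 0, 0], [0.02, 0, 0.15, 0, 0, 0], [0.02, 0, 0.15, 0, 0, 0], [0.02, 0, 0.15, 0, 0, 0], [0.02, 0, 0.15, 0, 0, 0], [0.02, 0, 0.15, 0, 0, 0]]}}

```text
clock: 25.27
eef_pos: [511.3, 176.7, 16.1]
eef_rot: [3.141, 0.14, -0.219]
wrist_force: [0.3, -0.4, -3.1]
finger_gap: 13.7
```

{"method": "servo_tool", "body": {"series": [[0.01, 0, 0.05, 0, 0, 0], [0.01, 0, 0.1, 0, 0, 0], [0.02, 0, 0.15, 0, 0, 0], [0.02, 0, 0.15, 0, 0, 0], [0.02, 0, 0.15, 0, 0, 0], [0.02, 0, 0.15, 0, 0, 0], [0.02, 0, 0.15, 0, 0, 0], [0.02, 0, 0.15, 0, 0, 0], [0.02, 0, 0.15, 0, 0, 0], [0.02, 0, 0.15, 0, 0, 0]]}}

```text
clock: 26.1
eef_pos: [511.2, 176.8, 15.3]
eef_rot: [3.141, 0.14, -0.219]
wrist_force: [-5.8, -0.9, 7.1]
finger_gap: 13.4
```

```bash
python3 - <<'E'
from h import *; from cell import read_state,camera
s=camera("scene");pickle.dump(s,open("scene15.pkl","wb"))
st=read_state(); print(st["clock"],st["eef_pos"],st["eef_rot"],st["finger_gap"],st["wrist_force"])
crop(s,335,245,455,335,6.5,"s15")
E
```

```text
26.15 [511.25607224 176.79997769  15.26128416] [ 3.14134885  0.1400292  -0.21913774] 13.32116208704583 [-5.65337301  0.01176853  8.24790191]
```

View pics/s15.png

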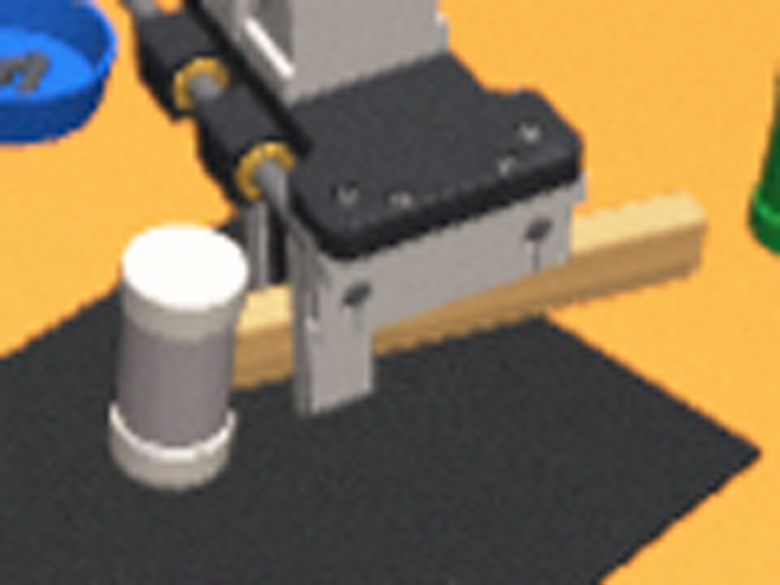

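{"method": "servo_tool", "body": {"series": [[0, 0, 0, 0, 0, 0], [0, 0, 0, 0, 0, 0], [0, 0, 0, 0, 0, 0], [0, 0, 0, 0, 0, 0], [0, 0, 0, 0, 0, 0], [0, 0, 0, 0, 0, 0], [0, 0, 0, 0, 0, 0], [0, 0, 0, 0, 0, 0], [0, 0, 0, 0, 0, 0], [0, 0, 0, 0, 0, 0]], "gripper": 5, "grip_force": 20}}

```text
clock: 26.98
eef_pos: [511.3, 176.7, 14.6]
eef_rot: [3.141, 0.14, -0.219]
wrist_force: [-0.2, -0.4, -0.4]
finger_gap: 50.0
```

{"method": "servo_tool", "body": {"series": [[0, 0, -0.5, 0, 0, 0], [0, 0, -2, 0, 0, 0], [0, 0, -4, 0, 0, 0], [0, 0, -6, 0, 0, 0], [0, 0, -9, 0, 0, 0], [0, 0, -12, 0, 0.05, 0], [0, 0, -15, 0, 0.14, 0], [0, 0, -15, 0, 0.14, 0], [0, 0, -15, 0, 0.14, 0], [0, 0, -15, 0, 0.14, 0]]}}

```text
clock: 27.82
eef_pos: [531.3, 172.2, 162.7]
eef_rot: [3.141, 0.001, -0.219]
wrist_force: [-0.6, -0.7, -0.3]
finger_gap: 49.8
```

```bash
python3 - <<'E'
from h import *; from cell import read_state,camera
s=camera("scene");pickle.dump(s,open("scene16.pkl","wb"));t=camera("top");pickle.dump(t,open("top16.pkl","wb"))
st=read_state(); print(st["clock"],st["eef_pos"],st["eef_rot"],st["finger_gap"],st["wrist_force"])
crop(s,200,150,460,345,3,"s16")
crop(s,270,175,310,205,19,"p16")
E
```

```text
27.9167 [531.31027889 172.03171447 161.84524938] [ 3.14029691e+00  2.63994311e-03 -2.19349815e-01] 49.77719799479699 [ 0.3467908   0.60024592 -0.97896777]
```

View pics/s16.png

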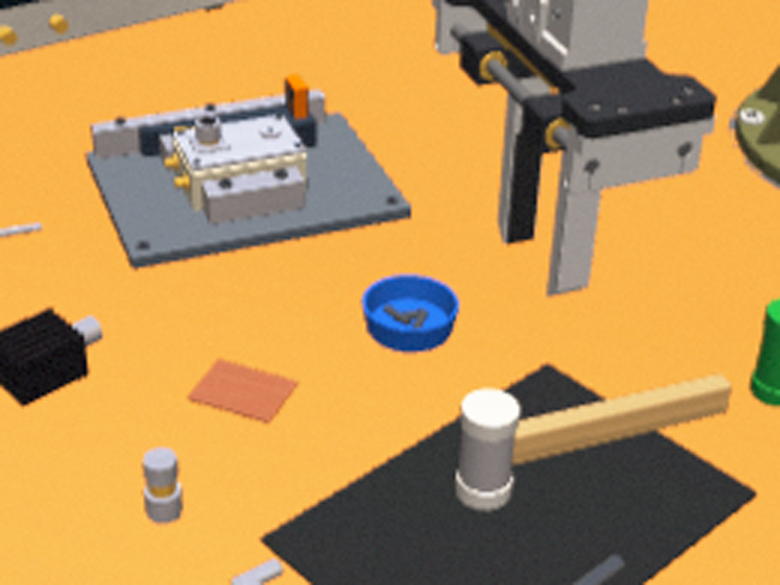

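View pics/p16.png

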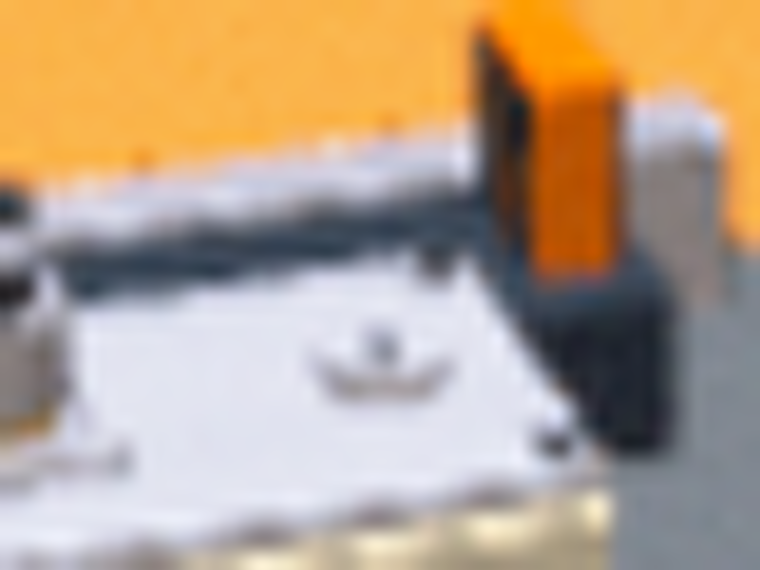

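```bash
python3 - <<'E'
from h import *
a=load("scene0")["pixels"].astype(int);b=load("scene16")["pixels"].astype(int);d=(np.abs(a-b).sum(2)>90).astype(np.uint8)
k,l,st,ce=cv2.connectedComponentsWithStats(cv2.dilate(d,np.ones((3,3),np.uint8)))
print([(st[i,:5].tolist()) for i in range(1,k) if st[i,4]>12])
crop(load("top16"),100,80,500,380,2,"t16")
E
```

```text
[[300, 0, 232, 250, 21443], [474, 0, 13, 11, 108], [532, 0, 108, 177, 12635], [406, 27, 5, 4, 16], [417, 28, 7, 10, 37], [492, 86, 10, 23, 128], [520, 97, 11, 17, 131], [459, 114, 4, 6, 19], [495, 117, 5, 7, 27], [482, 131, 5, 5, 20], [484, 146, 4, 4, 14], [489, 156, 6, 6, 23], [469, 162, 7, 9, 46], [294, 173, 20, 27, 370], [245, 187, 50, 17, 320], [263, 196, 40, 14, 301], [351, 279, 23, 43, 416], [362, 278, 42, 24, 238], [438, 279, 9, 11, 52], [421, 289, 12, 5, 36]]
```

View pics/t16.png

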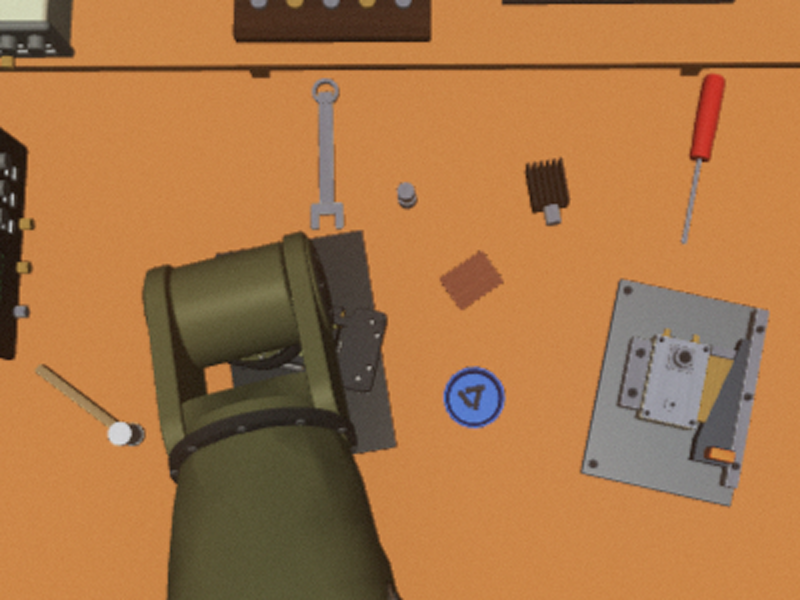

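```bash
python3 - <<'E'
from cell import sign_off, read_state
print(sign_off()); print(read_state()["clock"])
E
```

```text
the job is handed in; nothing more can be done
None
the job is handed in; nothing more can be done
```

The job is handed in at about 28 s of the 72 s allowed. The module is clamped, the pin is tapped in and the mallet is back standing on its mat.

**What I did**
- **Clamping:** I pushed the wedge by its orange tab with shut fingers until it jammed after about 18 mm. The final push was about 14 N, which by the figures given means roughly 37 N of clamping.
- **Pin:** I picked up the large white-faced mallet and gave the pin five brisk taps. On the fourth tap the mallet slipped in the grip and tilted by about 4°. I levelled it before the fifth tap, which tilted it again slightly.
- **Mallet:** I set it down on its white face at its old spot. I then opened the fingers and lifted clear, with the wrist force back at about zero.

**Last checks**
- **Clamp and bystanders:** The scene view showed the module and tab unmoved through the tapping. Before and after pictures differed only at the robot, nest and mallet. The top view showed the other bench items where they were, but the arm hid most of the mat there.
- **Pin flushness:** In the scene view the pin's dark spot sits level with the boss face, to about 0.5 mm at that resolution. Taps 3 to 5 hardly moved it although I aimed them deeper, and the mallet slipped as if its face had met the boss. I judged it flush from this.
- **Not confirmed:** Flushness was never measured directly. The pin's total visible travel came out nearer 6–7 mm, at or just below the low end of the 7–12 mm stated, so a small proud remainder can't be fully ruled out.

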